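Restock the covered spool lane

ROBOT

A 6-joint arm with a two-finger parallel gripper is mounted at the origin on the work surface. World frame = base frame: x ahead of the robot, y to its left, z up, the work surface at z = 0. Lengths are in m, angles in rad, forces in N, time in s.
With the tool pointing down it reaches from about 0.4 to 0.825 m from the base axis. Payload 7 kg.
Tool frame: the origin (TCP) lies at the very end of the fingers, on their centre line; the grasp point (between the pads) lies 19 mm behind it (manip.grip_point_offset is the z of the grasp point in the tool frame, in m); z points along the fingers, y is the line along which they close (so a half turn about z gives the same grasp; the last joint's range is limited). The gripper opens to 88 mm and grips with 3 to 60 N. Pads are 19 mm wide; open, the fingers measure 130 mm over their backs; the gripper's body (78 mm by 193 mm) begins 47 mm behind the grasp point.
Start: joints at [1.43, 0.359, 0.012, 0, -1.224, -0.288], TCP at [0.281, 0.614, 0.227] pointing down, gripper open.
Joint ranges: [-3.07, 3.07], [-1.43, 2.12], [-1.02, 1.25], [-3.03, 1.67], [-3.05, -0], [-3.03, 3.03]. Speed limits (rad/s): [2.39, 2.39, 3.01, 3.14, 3.14, 3.14].

INTERFACE

Orientations are given as a rotation vector (axis times angle).
In Python, from station import manip gives the robot as it stands.
- The arm moves only by the tool apply_moves, never from a script. Its argument "motion" is a list of rows, each an object with "translation": the shift along the world's x, y, z as a fraction of full scale, a list of three; "roll": the turn about the world's z as a fraction of full scale. A call has 1 to 12 rows; each row shifts and turns the commanded pose from where the row before left it; what a row does not reach is not made up. Full scale, the value 1, is 0.025 m for a shift and 5 degrees for a turn. A row lasts 1/8 s, in which the tool goes at most 62.5 mm and 10.7 degrees, less where a joint would pass 70% of its speed; a pose out of reach is approached as far as the arm can. A call with a number of a shift or a turn outside -1 to 1 is refused whole. A call with a gripper value outside its range is refused whole. "claw" is the opening, from 0 (shut) to 1 (fully open), set as the call begins (left out, the last holds). The fingers move at their own pace and stop on an object; the grip force is fixed at half the most. Time passes only in rows, so rows that do not move let the fingers close. It gives the time, the measured TCP pose, the force, the opening and the grip force at its end, in the units of the state.
- manip.observe(): the state, without advancing time (a new reading comes with each control period).
- manip.camera(name): name is "side" or "top"; returns a dict with "color" (480x640x3 uint8, red, green, blue), "fovy" (degrees; the focal length in pixels is half the picture's height over the tangent of half this angle, whatever the lens; pixels are square), "cx", "cy" (the principal point, pixels), "R" (3x3) and "t" (3): a world point X has camera coordinates R X + t. Camera axes: x right, y down, z forward; pixel columns grow to the right and rows downward; lengths in m; the calibration is good to about 2 mm. A picture is of the moment at which its call begins. There is no depth.
- manip.job_done(): hands the job in; it is judged then, once.
The state is a dict: "clock": time; "q": joint angles; "qd": joint speeds; "joint_efforts": joint torques, N m; "tcp_pos": TCP position; "tool_rot": TCP orientation; "ft_force": force on the tool from outside, world axes, zero at the start; "torque": the same for the moment, N m; "gripper_width": finger opening in m; "finger_force": force on a finger pad.
Only numpy, scipy, OpenCV 4.12 (cv2) and the standard library are available. Lean on these libraries where they do the work, as an engineer would, in place of code of your own. Each camera call takes 0.05 s, during which the arm holds its last target. There are 200 camera calls.

TASK

Swing the bar at the mouth of the covered spool lane fully open, then stand every tipped spool upright and slide it in under the clear cover, so that all of them stand in a row in the lane with the one already there. When all are in, swing the bar fully shut behind them; leave the other things on the bench where they are.

Things in the scene. Friction and masses are not known exactly. Their poses are not given: they have to be found in the camera images.
- rack: the covered spool lane, fixed on the bench, with no floor of its own. Origin: middle of its mouth, at bench level; x points into the lane, y to the left looking in, z up. Wooden side walls 8 mm thick, 62 mm high, 60 mm apart run from x = 0 to 293 mm; a 30 mm high end wall stands at x = 285 mm. Just long enough for five spools
- cover_edge (a point): middle of the near edge of the lane's clear rigid cover, on its underside, 62 mm above the bench, at x = 20 mm in the rack's frame. The cover, 4 mm thick and 76 mm wide, lies on the walls from here to the far end of the lane; the lane's first 20 mm and the bench before the mouth are open above
- gate (a joint): angle of the retaining bar about its pivot beside the right-hand wall: 0 = shut (bar along +y of the rack, across the mouth, inner face 7 mm before it), 1.571 = fully open (bar along -x of the rack, out of the mouth, on its right). Stops at both; stays where left (friction 0.06 N m). Steel bar, 10 mm wide, 26 to 34 mm above the bench, ending 132 mm from the pivot
- gate_knob (a point): on the axis of the round black upright knob near the end of the bar, 130 mm from the pivot axis, 18 mm across, standing 34 to 80 mm above the bench; this point is 60 mm above the bench
- gate_pivot (a point): on the upright pivot axis of the bar, 30 mm above the bench, at x = -12 mm, y = -55 mm in the rack's frame; the pivot post is 22 mm across and 40 mm high
- spool1: wooden spool of thread lying on the bench, 54 mm long; eight-sided ends 46 mm across flats (50 across corners), 8 mm thick; thread cylinder 44 mm across between them; about 70 g; hardly rolls. Origin: its middle; z along its length, both ends alike. Lying on a flat its middle is 23 mm above the bench, standing 27 mm. May be absent
- spool2: wooden spool of thread lying on the bench, 54 mm long; eight-sided ends 46 mm across flats (50 across corners), 8 mm thick; thread cylinder 44 mm across between them; about 70 g; hardly rolls. Origin: its middle; z along its length, both ends alike. Lying on a flat its middle is 23 mm above the bench, standing 27 mm; like spool1; may be absent
- spool3: wooden spool of thread lying on the bench, 54 mm long; eight-sided ends 46 mm across flats (50 across corners), 8 mm thick; thread cylinder 44 mm across between them; about 70 g; hardly rolls. Origin: its middle; z along its length, both ends alike. Lying on a flat its middle is 23 mm above the bench, standing 27 mm; like spool1; may be absent
- spool4: wooden spool of thread lying on the bench, 54 mm long; eight-sided ends 46 mm across flats (50 across corners), 8 mm thick; thread cylinder 44 mm across between them; about 70 g; hardly rolls. Origin: its middle; z along its length, both ends alike. Lying on a flat its middle is 23 mm above the bench, standing 27 mm; like spool1; may be absent
- shelved: a spool just like the others that already stands upright in the far part of the lane; it may be pushed along the lane. Origin: its middle, 27 mm above the bench
- jar: glass button jar with a steel cap, 64 mm across, 60 mm high, standing; a bystander. Origin: centre of its underside
- pincushion: grey round pincushion, 76 mm across, 45 mm high; a bystander. Origin: centre of its underside
- thimble: steel thimble, 19 mm across, 24 mm high, standing; a bystander. Origin: centre of its underside
- tapecase: round white tape-measure case with a steel tab, 52 mm across, 18 mm high; a bystander. Origin: centre of its underside
- button1: white button, 28 mm across, 5 mm thick, lying flat; a bystander. Origin: centre of its underside
- button2: dark button, 28 mm across, 5 mm thick, lying flat; a bystander. Origin: centre of its underside
- scissors: small scissors lying flat, 155 mm long, 7 mm high; a bystander. Origin: near the middle of their length, on the bench
Mind the look-alikes: they are no part of the job. Leave any green or purple look-alike of the spool4 alone.

How it is judged:
On the way, in this order (a step that is already met when the one before it is completed fails the run):
1. the bar is swung fully open (value of joint gate above 1.4 rad), for 0.2 s.
2. with the bar still open, all the spools stand upright inside the lane (value of joint gate above 0.5 rad and x of spool1 in the frame of rack between 0.012 and 0.29 m and y of spool1 in the frame of rack between -0.03 and 0.03 m and height (world z) of spool1 between 0.02 and 0.034 m and angle between the z axis of each of spool1, spool2, spool3, spool4 and the z axis of rack, either way round below 0.15 rad and x of spool2 in the frame of rack between 0.012 and 0.29 m and y of spool2 in the frame of rack between -0.03 and 0.03 m and height (world z) of spool2 between 0.02 and 0.034 m and x of spool3 in the frame of rack between 0.012 and 0.29 m and y of spool3 in the frame of rack between -0.03 and 0.03 m and height (world z) of spool3 between 0.02 and 0.034 m and x of spool4 in the frame of rack between 0.012 and 0.29 m and y of spool4 in the frame of rack between -0.03 and 0.03 m and height (world z) of spool4 between 0.02 and 0.034 m), for 0.2 s.
3. the bar is swung shut across the mouth (value of joint gate below 0.08 rad), for 0.2 s.
At the end, for the whole second after the job is handed in: The bar is shut (within 0.08 rad of its stop), and every spool, with the one that was there before, stands upright (within 0.15 rad, either end up) on the bench between the lane's walls, its middle at least 12 mm inside the mouth, at rest (value of joint gate below 0.08 rad and x of spool1 in the frame of rack between 0.012 and 0.29 m and y of spool1 in the frame of rack between -0.03 and 0.03 m and height (world z) of spool1 between 0.02 and 0.034 m and angle between the z axis of each of spool1, spool2, spool3, spool4, shelved and the z axis of rack, either way round below 0.15 rad and linear speed of each of spool1, spool2, spool3, spool4, shelved below 0.03 m/s and x of spool2 in the frame of rack between 0.012 and 0.29 m and y of spool2 in the frame of rack between -0.03 and 0.03 m and height (world z) of spool2 between 0.02 and 0.034 m and x of spool3 in the frame of rack between 0.012 and 0.29 m and y of spool3 in the frame of rack between -0.03 and 0.03 m and height (world z) of spool3 between 0.02 and 0.034 m and x of spool4 in the frame of rack between 0.012 and 0.29 m and y of spool4 in the frame of rack between -0.03 and 0.03 m and height (world z) of spool4 between 0.02 and 0.034 m and x of shelved in the frame of rack between 0.012 and 0.29 m and y of shelved in the frame of rack between -0.03 and 0.03 m and height (world z) of shelved between 0.02 and 0.034 m); the robot touches nothing.
It fails at once if a bystander (jar, pincushion, thimble, tape case, button or scissors) was moved more than 60 mm (distance of any of jar, pincushion, thimble, tapecase, button1, button2, scissors from where it was at the start of the episode above 0.06 m).
It fails at once if the jar was tipped over (angle between jar's own z axis and vertical above 0.6 rad).
Of spool1, spool2, spool3, spool4 only 3 to 4 are there at a start; the rules pass over those that are not, and their reading is None.
At some moment in a run one of spool1, spool2, spool3, spool4 may be knocked a few centimetres aside while the robot is not near it.
Once in a run the grip may slacken for a moment while it holds something.
It also fails if it takes over 210 s, if anything falls off the work surface, if the arm or the gripper's body presses on something with over 40 N, if the wrist force passes 120 N, or if a joint passes its speed limit or range.

## Working session

There is one attempt and no reset: what is moved stays moved. The work goes in short steps, Python scripts to look and compute and a tool call to move; the robot and the scene stay as the last step left them, time stands still between calls to the robot, and variables do not carry over. Pictures are saved under pics/ and viewed, at most 14 in all, crops included, and the job is handed in when it is done.

Besides the shell and the picture viewer there is one more tool, called after "Request:" as name(argument=value, ...), one argument or row to a line, values as JSON. apply_moves: Moves the arm, as the interface text tells. Shift numbers are shares of 0.025 m and turn numbers shares of 5 degrees, none past 1 either way. Its arguments: {"type":"object","properties":{"motion":{"type":"array","items":{"type":"object","properties":{"translation":{"type":"array","items":{"type":"number"}},"roll":{"type":"number"}}}},"claw":{"type":"number"}},"required":["motion"]}

```bash
mkdir -p pics; ls
cat > h.py <<'E'
import numpy as np,cv2
from station import manip
def cam(n):
    c=manip.camera(n); c['R']=np.array(c['R']);c['t']=np.array(c['t'])
    c['f']=240/np.tan(np.radians(c['fovy'])/2); return c
def ray(c,u,v):
    d=c['R'].T@np.array([(u-c['cx'])/c['f'],(v-c['cy'])/c['f'],1]); return -c['R'].T@c['t'],d/np.linalg.norm(d)
def onz(c,u,v,z):
    o,d=ray(c,u,v); return o+d*(z-o[2])/d[2]
def px(c,X):
    p=c['R']@np.array(X)+c['t']; return p[:2]/p[2]*c['f']+[c['cx'],c['cy']]
def tri(c1,p1,c2,p2):
    o1,d1=ray(c1,*p1);o2,d2=ray(c2,*p2)
    s=np.linalg.lstsq(np.c_[d1,-d2],o2-o1,rcond=None)[0]
    a,b=o1+d1*s[0],o2+d2*s[1]; return (a+b)/2,np.linalg.norm(a-b)
def save(c,n,crop=None,s=1):
    im=c['color'][...,::-1]
    if crop: im=im[crop[1]:crop[3],crop[0]:crop[2]]
    cv2.imwrite('pics/'+n,cv2.resize(im,None,fx=s,fy=s,interpolation=cv2.INTER_CUBIC))
E
python3 - <<'E'
from h import *
for n in('top','side'):
    c=cam(n); save(c,n+'0.png',s=1.25); print(n,c['fovy'],c['cx'],c['cy'],(-c['R'].T@c['t']).round(3),c['R'].round(3).tolist())
print(manip.observe(), manip.grip_point_offset)
E
```

```text
pics
top 47.03763821449938 324.2255246921427 242.20978078254652 [0.396 0.005 1.382] [[0.001, -1.0, 0.008], [-0.991, -0.002, -0.131], [0.131, -0.008, -0.991]]
side 56.30921705031965 316.873211411739 239.3193740676249 [0.444 0.792 0.723] [[-0.982, -0.19, 0.008], [-0.125, 0.611, -0.782], [0.143, -0.769, -0.623]]
{'clock': 0.1, 'q': array([ 1.43009269e+00,  3.59300317e-01,  1.11570423e-02, -3.26012603e-04,
       -1.22413515e+00, -2.88106573e-01]), 'qd': array([-4.24253519e-04, -1.93898889e-03,  4.81182650e-05, -8.22482264e-05,
       -2.32067834e-03, -7.63463665e-04]), 'joint_efforts': array([-4.23403408e-04, -5.84160233e+01,  2.93750972e+01,  7.01531410e+00,
        1.01638897e-02, -5.79012908e-05]), 'tcp_pos': array([0.2804885 , 0.61346705, 0.22572577]), 'tool_rot': array([ 3.06815667e+00, -6.68275682e-01, -3.08625281e-04]), 'ft_force': array([-0.15254616, -0.01927596, -0.11646373]), 'torque': array([-0.03206366, -0.05923686,  0.01001663]), 'finger_force': 0.0, 'gripper_width': 0.0877407219803846} -0.0188
```

View pics/top0.png

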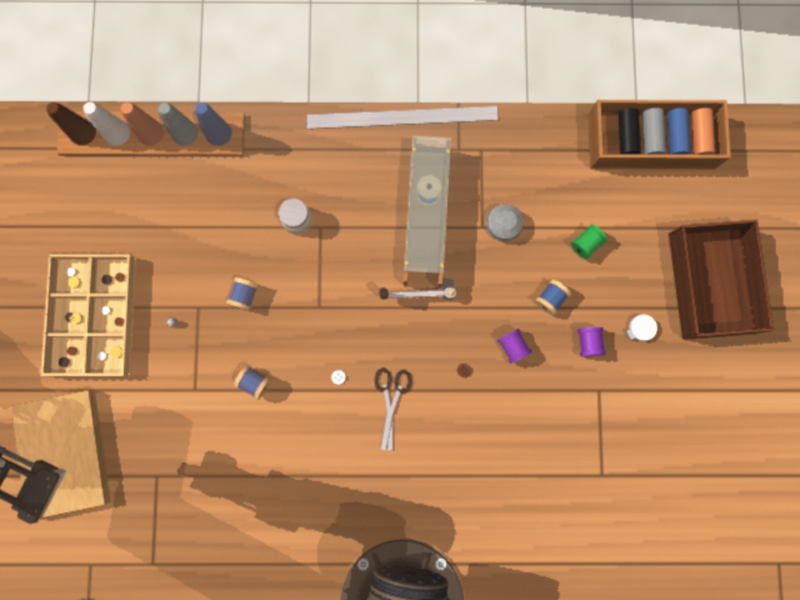

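View pics/side0.png

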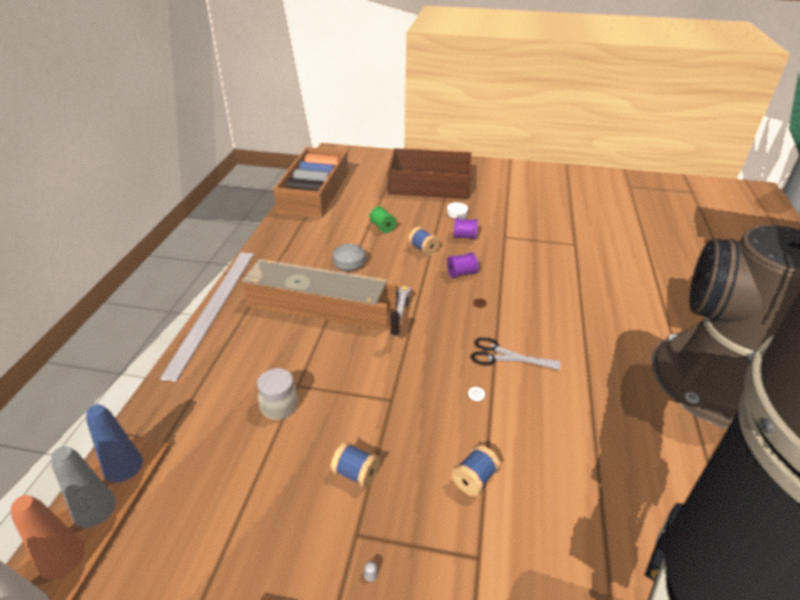

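Three blue spools (top view display px 241,293; 252,381; 553,295). The rack mouth is near (425,280), with the shut bar running from the knob (384,293) to the pivot (451,293). Green and purple ones are look-alikes. Next I measure the spools by blue mask and zoom in on the rack.

```bash
cat >> h.py <<'E'
def blobs(c,lo=(100,110,40),hi=(125,255,255),amin=80):
    h=cv2.cvtColor(c['color'],cv2.COLOR_RGB2HSV); m=cv2.inRange(h,lo,hi)
    out=[]
    for k in cv2.findContours(m,cv2.RETR_EXTERNAL,cv2.CHAIN_APPROX_NONE)[0]:
        if cv2.contourArea(k)>amin:
            M=cv2.moments(k); out.append((M['m10']/M['m00'],M['m01']/M['m00'],cv2.contourArea(k),cv2.minAreaRect(k)))
    return out
def report():
    T,S=cam('top'),cam('side')
    for n,c in(('top',T),('side',S)):
        for u,v,a,r in blobs(c):
            print(n,round(u),round(v),a,'z25:',onz(c,u,v,.025).round(3),'rect',np.round(r[1],1),round(r[2]))
    return T,S
E
python3 - <<'E'
from h import *
T,S=report()
save(T,'rackT.png',(270,90,430,260),3.5)
save(S,'rackS.png',(180,190,360,280),4.4)
E
```

```text
top 443 236 145.0 z25: [ 0.591 -0.301  0.025] rect [14.2 11.9] 39
top 542 104 463.5 z25: [ 0.934 -0.568  0.025] rect [34. 15.] 90
side 384 371 232.0 z25: [0.41  0.286 0.025] rect [21.2 14.1] 45
```

View pics/rackT.png

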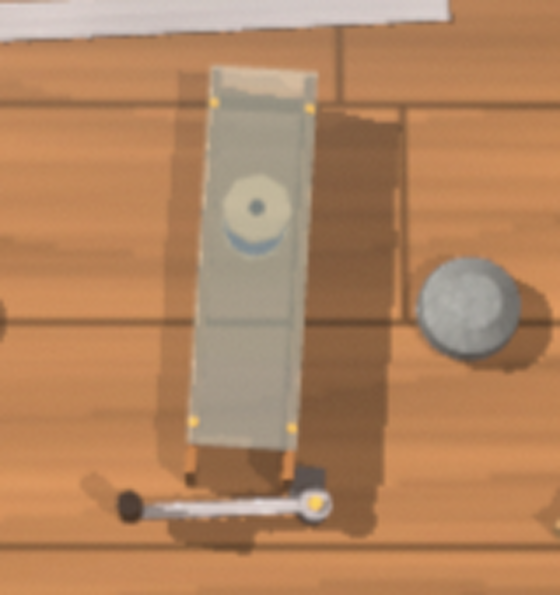

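View pics/rackS.png

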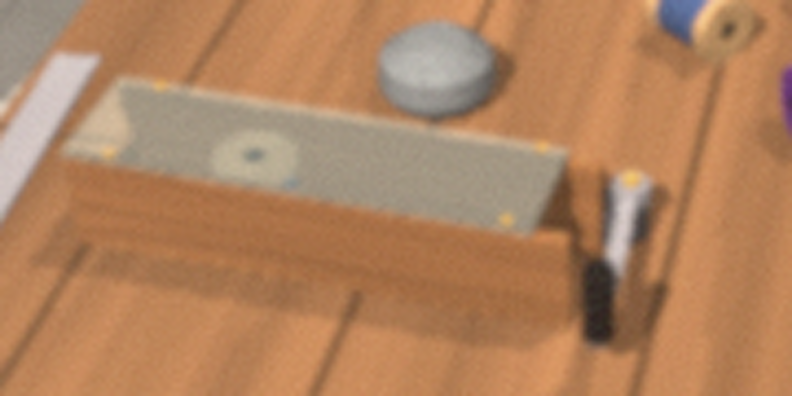

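Cover corners: top crop (188,443), (296,450), (212,66), (317,73); side crop (530,235), (567,152), (62,153), (120,77). The knob top is at (130,500) and (597,265). I triangulate these now.

```bash
cat > fit.py <<'E'
from h import *
T,S=cam('top'),cam('side')
tp=lambda p:(270+(p[0]+.5)/3.5-.5,90+(p[1]+.5)/3.5-.5); sp=lambda p:(180+(p[0]+.5)/4.4-.5,190+(p[1]+.5)/4.4-.5)
P={}
for n,a,b in(('nl',(188,443),(530,235)),('nr',(296,450),(567,152)),('fl',(212,66),(62,153)),('fr',(317,73),(120,77)),('knobtop',(130,500),(597,265)),('pivtop',(316,503),(631,179)),('shelvedtop',(257,207),(253,155))):
    X,e=tri(T,tp(a),S,sp(b)); P[n]=X; print(n,X.round(4),'gap',round(e,4),'T@66',onz(T,*tp(a),.066).round(4),'S@66',onz(S,*sp(b),.066).round(4))
for c,q in ((T,[(193,234),(201,305),(442,236)]),(S,[(284,371),(381,375),(338,193)])):
    h=cv2.cvtColor(c['color'],cv2.COLOR_RGB2HSV)
    for u,v in q: print(h[v,u],h[v+2,u-2])
E
python3 fit.py
```

```text
nl [ 0.633  -0.0035  0.0608] gap 0.002 T@66 [ 0.6331 -0.0034  0.066 ] S@66 [0.6305 0.0029 0.066 ]
nr [ 0.6283 -0.0784  0.0619] gap 0.0016 T@66 [ 0.6284 -0.0781  0.066 ] S@66 [ 0.6263 -0.073   0.066 ]
fl [ 0.905  -0.0205  0.0624] gap 0.0028 T@66 [ 0.905  -0.0201  0.066 ] S@66 [ 0.9008 -0.0157  0.066 ]
fr [ 0.8998 -0.095   0.0642] gap 0.002 T@66 [ 0.9001 -0.0947  0.066 ] S@66 [ 0.8974 -0.0924  0.066 ]
knobtop [0.5895 0.0361 0.0798] gap 0.0031 T@66 [0.5931 0.0366 0.066 ] S@66 [0.591 0.02  0.066]
pivtop [ 0.5945 -0.0939  0.0365] gap 0.0023 T@66 [ 0.5913 -0.0917  0.066 ] S@66 [ 0.5869 -0.0557  0.066 ]
shelvedtop [ 0.8049 -0.0525  0.0524] gap 0.002 T@66 [ 0.8018 -0.0517  0.066 ] S@66 [ 0.7965 -0.0352  0.066 ]
[114  75 147] [115  80 156]
[115  77 152] [114  83 163]
[111 113 171] [110 116 173]
[111 105 187] [111 107 170]
[110 113 165] [  6  51 204]
[176  35 176] [118  51 139]
```

```bash
sed -i 's/lo=(100,110,40),hi=(125,255,255)/lo=(104,60,60),hi=(121,255,255)/' h.py
python3 - <<'E'
from h import *
T,S=report()
R=[(T,192,235),(T,201,305),(T,442,236),(S,284,371),(S,381,375),(S,338,193)]
t=[cv2.resize(c['color'][v-18:v+18,u-18:u+18][...,::-1],(252,252),interpolation=cv2.INTER_CUBIC) for c,u,v in R]
cv2.imwrite('pics/sp.png',np.vstack([np.hstack(t[:3]),np.hstack(t[3:])]))
E
```

```text
top 199 306 139.5 z25: [0.417 0.298 0.025] rect [13.2 12.5] 31
top 443 236 191.5 z25: [ 0.591 -0.302  0.025] rect [16.4 13.6] 37
top 191 234 119.5 z25: [0.596 0.325 0.025] rect [10.6 13.4] 22
top 542 105 527.5 z25: [ 0.934 -0.568  0.025] rect [36.1 16.4] 87
side 384 371 307.5 z25: [0.41  0.286 0.025] rect [22.7 16.7] 43
side 281 369 349.5 z25: [0.596 0.319 0.025] rect [17.7 22.6] 25
side 89 356 1341.5 z25: [0.957 0.36  0.025] rect [63.1 30.3] 68
side 252 133 93.0 z25: [ 0.943 -0.615  0.025] rect [25.1  4.8] 5
```

View pics/sp.png

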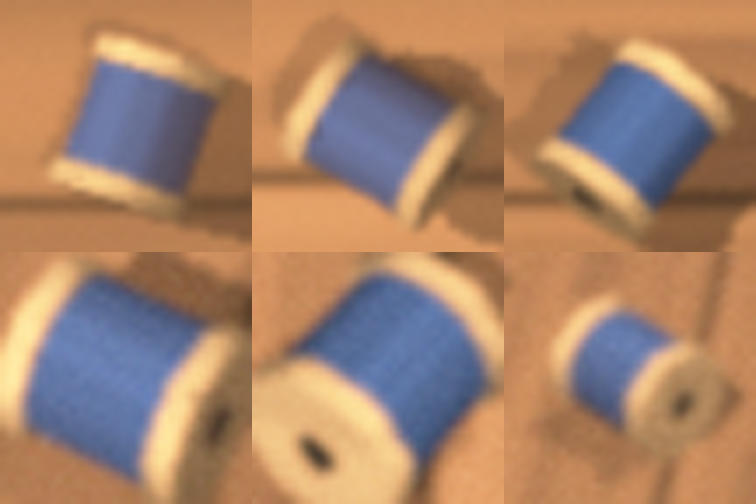

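Tiles show the flange bands clearly: A mids (158,65)/(117,190), B (72,95)/(185,167), C (173,86)/(93,188) within the tiles. I get poses from these.

Run:
```python
from h import *
T,S=cam('top'),cam('side')
for n,(u,v),a,b in(('A',(192,235),(158,65),(117,190)),('B',(201,305),(72,95),(185,167)),('C',(442,236),(173,86),(93,188))):
    q=[onz(T,u-18+(x+.5)/7-.5,v-18+(y+.5)/7-.5,.042) for x,y in(a,b)]
    d=q[0]-q[1]; print(n,'mid',((q[0]+q[1])/2).round(4),'len',np.linalg.norm(d).round(4),'axis deg',np.degrees(np.arctan2(d[1],d[0])).round(1))
for n,a,b in(('A',(191,234),(281,369)),('B',(199,306),(384,371)),('C',(443,236),(338,193))):
    X,e=tri(T,a,S,b);print(n,X.round(4),e.round(4))
```

```text
A mid [0.5905 0.3153 0.042 ] len 0.0461 axis deg -16.3
B mid [0.4188 0.2913 0.042 ] len 0.0466 axis deg 58.2
C mid [ 0.586  -0.2967  0.042 ] len 0.0465 axis deg -38.8
A [0.5942 0.3231 0.0325] 0.0008
B [0.4143 0.2964 0.0405] 0.0057
C [ 0.5897 -0.3035  0.017 ] 0.0053
```

Request:
apply_moves(
  motion=[
    {"translation": [1, -1, 0], "roll": -1},
    {"translation": [1, -1, 0], "roll": -1},
    {"translation": [1, -1, 0], "roll": -1},
    {"translation": [1, -1, 0], "roll": -1},
    {"translation": [1, -1, 0], "roll": -1},
    {"translation": [1, -1, 0], "roll": -1},
    {"translation": [1, -1, 0], "roll": -1},
    {"translation": [1, -1, 0], "roll": -1},
    {"translation": [1, -1, 0], "roll": -1},
    {"translation": [1, -1, 0], "roll": -1},
    {"translation": [1, -1, 0], "roll": -1},
    {"translation": [1, -1, 0], "roll": -1},
  ],
  claw=1,
)

```text
clock: 2.0
tcp_pos: [0.5814, 0.313, 0.2267]
tool_rot: [-2.321, 2.117, 0.0]
ft_force: [0.1, 1.4, 0.6]
gripper_width: 0.0878
finger_force: 0.0
```

Request:
apply_moves(
  motion=[
    {"translation": [0.32, -1, 0], "roll": -1},
    {"translation": [0, -1, 0]},
    {"translation": [0, -1, 0]},
    {"translation": [0, -1, 0]},
    {"translation": [0, -1, 0]},
    {"translation": [0, -1, 0]},
    {"translation": [0, -1, 0]},
    {"translation": [0, -1, 0]},
    {"translation": [0, -1, 0]},
    {"translation": [0, -1, 0]},
    {"translation": [0, -1, -1]},
    {"translation": [0, 0, -1]},
  ],
)

```text
invalid input
```

Request:
apply_moves(
  motion=[
    {"translation": [0, 0, -1]},
    {"translation": [0, 0, -1]},
    {"translation": [0, 0, -1]},
    {"translation": [0, 0, -1]},
    {"translation": [0, 0, -1]},
    {"translation": [0, 0, -0.2]},
    {"translation": [0, 0, 0]},
  ],
)

```text
invalid input
```

Request:
apply_moves(
  motion=[
    {"translation": [0, 0, 0]},
    {"translation": [0, 0, 0]},
    {"translation": [0, 0, 0]},
    {"translation": [0, 0, 0]},
    {"translation": [0, 0, 0]},
    {"translation": [0, 0, 0]},
  ],
  claw=0,
)

```text
invalid input
```

Request:
apply_moves(
  motion=[
    {"translation": [0.32, -1, 0], "roll": -1},
    {"translation": [0, -1, 0], "roll": 0},
    {"translation": [0, -1, 0], "roll": 0},
    {"translation": [0, -1, 0], "roll": 0},
    {"translation": [0, -1, 0], "roll": 0},
    {"translation": [0, -1, 0], "roll": 0},
    {"translation": [0, -1, 0], "roll": 0},
    {"translation": [0, -1, 0], "roll": 0},
    {"translation": [0, -1, 0], "roll": 0},
    {"translation": [0, -1, 0], "roll": 0},
    {"translation": [0, -1, -1], "roll": 0},
    {"translation": [0, 0, -1], "roll": 0},
  ],
)

```text
clock: 3.5
tcp_pos: [0.5886, 0.0365, 0.1763]
tool_rot: [-2.227, 2.215, -0.001]
ft_force: [0.4, 0.3, -0.5]
gripper_width: 0.0873
finger_force: 0.0
```

Request:
apply_moves(
  motion=[
    {"translation": [0, 0, -1], "roll": 0},
    {"translation": [0, 0, -1], "roll": 0},
    {"translation": [0, 0, -1], "roll": 0},
    {"translation": [0, 0, -1], "roll": 0},
    {"translation": [0, 0, -1], "roll": 0},
    {"translation": [0, 0, -0.4], "roll": 0},
    {"translation": [0, 0, 0], "roll": 0},
  ],
)

```text
clock: 4.38
tcp_pos: [0.5885, 0.0383, 0.0412]
tool_rot: [2.229, -2.212, -0.001]
ft_force: [-0.5, 0.4, 1.0]
gripper_width: 0.0877
finger_force: 0.0
```

Request:
apply_moves(
  motion=[
    {"translation": [0, 0, 0], "roll": 0},
    {"translation": [0, 0, 0], "roll": 0},
    {"translation": [0, 0, 0], "roll": 0},
    {"translation": [0, 0, 0], "roll": 0},
    {"translation": [0, 0, 0], "roll": 0},
    {"translation": [0, 0, 0], "roll": 0},
  ],
  claw=0,
)

```text
clock: 5.12
tcp_pos: [0.5887, 0.0389, 0.0416]
tool_rot: [2.23, -2.213, 0.0]
ft_force: [-0.0, -0.5, 0.2]
gripper_width: 0.0333
finger_force: 0.0
```

Request:
apply_moves(
  motion=[
    {"translation": [0, -0.08, 0], "roll": 0},
    {"translation": [0, 0, 0], "roll": 0},
    {"translation": [0, 0, 0], "roll": 0},
  ],
)

```text
clock: 5.5
tcp_pos: [0.5886, 0.0366, 0.0415]
tool_rot: [2.229, -2.213, -0.0]
ft_force: [-0.4, -1.2, -0.0]
gripper_width: 0.0171
finger_force: 30.0
```

Run:
```python
import numpy as np
p=np.array([.5945,-.0939]);k=np.array([.5887,.036])
a0=np.arctan2(k[1]-p[1],k[0]-p[0]); a1=np.radians(176.5)-.01
print(np.degrees(a0))
A=np.linspace(a0,a1,23);X=p+.13*np.c_[np.cos(A),np.sin(A)]
print((np.diff(X,axis=0)/.025).round(2).tolist(),X[-1])
```

```text
92.55654311305203
[[-0.34, -0.03], [-0.34, -0.05], [-0.34, -0.07], [-0.33, -0.09], [-0.32, -0.12], [-0.32, -0.14], [-0.31, -0.16], [-0.29, -0.18], [-0.28, -0.2], [-0.27, -0.21], [-0.25, -0.23], [-0.24, -0.25], [-0.22, -0.26], [-0.2, -0.28], [-0.18, -0.29], [-0.17, -0.3], [-0.14, -0.31], [-0.12, -0.32], [-0.1, -0.33], [-0.08, -0.33], [-0.06, -0.34], [-0.04, -0.34]] [ 0.46482833 -0.08466653]
```

Request:
apply_moves(
  motion=[
    {"translation": [-0.34, -0.03, 0], "roll": 0},
    {"translation": [-0.34, -0.05, 0], "roll": 0},
    {"translation": [-0.34, -0.07, 0], "roll": 0},
    {"translation": [-0.33, -0.09, 0], "roll": 0},
    {"translation": [-0.32, -0.12, 0], "roll": 0},
    {"translation": [-0.32, -0.14, 0], "roll": 0},
    {"translation": [-0.31, -0.16, 0], "roll": 0},
    {"translation": [-0.29, -0.18, 0], "roll": 0},
    {"translation": [-0.28, -0.2, 0], "roll": 0},
    {"translation": [-0.27, -0.21, 0], "roll": 0},
    {"translation": [-0.25, -0.23, 0], "roll": 0},
  ],
)

```text
clock: 6.88
tcp_pos: [0.5039, -0.0005, 0.0419]
tool_rot: [-2.23, 2.212, -0.001]
ft_force: [2.9, 3.0, 3.2]
gripper_width: 0.0173
finger_force: 30.0
```

Request:
apply_moves(
  motion=[
    {"translation": [-0.24, -0.25, 0], "roll": 0},
    {"translation": [-0.22, -0.26, 0], "roll": 0},
    {"translation": [-0.2, -0.28, 0], "roll": 0},
    {"translation": [-0.18, -0.29, 0], "roll": 0},
    {"translation": [-0.17, -0.3, 0], "roll": 0},
    {"translation": [-0.14, -0.31, 0], "roll": 0},
    {"translation": [-0.12, -0.32, 0], "roll": 0},
    {"translation": [-0.1, -0.33, 0], "roll": 0},
    {"translation": [-0.08, -0.33, 0], "roll": 0},
    {"translation": [-0.06, -0.34, 0], "roll": 0},
    {"translation": [-0.04, -0.34, 0], "roll": 0},
    {"translation": [0, 0, 0], "roll": 0},
  ],
)

```text
clock: 8.38
tcp_pos: [0.4653, -0.0845, 0.042]
tool_rot: [-2.229, 2.213, -0.001]
ft_force: [3.0, 2.2, 7.1]
gripper_width: 0.0175
finger_force: 30.0
```

The gate is at about 1.56 rad. Release, lift, and check the state around spool C.

Request:
apply_moves(
  motion=[
    {"translation": [0, 0, 0], "roll": 0},
    {"translation": [0, 0, 0], "roll": 0},
    {"translation": [0, 0, 0], "roll": 0},
    {"translation": [0, 0, 1], "roll": 0},
    {"translation": [0, 0, 1], "roll": 0},
    {"translation": [0, 0, 1], "roll": 0},
    {"translation": [0, 0, 1], "roll": 1},
    {"translation": [0, -1, 0], "roll": 1},
    {"translation": [0, -1, 0], "roll": 1},
    {"translation": [0, -1, 0], "roll": 1},
    {"translation": [0, -1, 0], "roll": 1},
  ],
  claw=1,
)

```text
clock: 9.75
tcp_pos: [0.4645, -0.1846, 0.1412]
tool_rot: [2.658, -1.674, -0.002]
ft_force: [-0.1, 0.5, 0.1]
gripper_width: 0.0875
finger_force: 0.0
```

Run:
```python
from h import *
T,S=report()
print([onz(T,u,v,.04).round(3) for u,v in((412,276),(473,273),(471,193))]); print(manip.observe()['q'].round(2))
save(T,'open.png',(260,150,520,320),3)
```

```text
top 199 306 124.0 z25: [0.417 0.299 0.025] rect [12.9 11.3] 31
top 191 234 124.0 z25: [0.596 0.324 0.025] rect [11.4 13. ] 18
top 542 105 527.5 z25: [ 0.934 -0.568  0.025] rect [36.1 16.4] 88
side 384 371 298.0 z25: [0.41  0.286 0.025] rect [22.7 16. ] 43
side 281 369 348.5 z25: [0.596 0.319 0.025] rect [17.7 22.5] 25
side 89 356 1336.5 z25: [0.956 0.36  0.025] rect [62.8 29.8] 70
side 252 133 95.0 z25: [ 0.944 -0.615  0.025] rect [25.1  5. ] 6
[array([ 0.49, -0.22,  0.04]), array([ 0.498, -0.369,  0.04 ]), array([ 0.697, -0.371,  0.04 ])]
[ 0.01  0.15 -0.49 -0.   -0.94  0.43]
```

View pics/open.png

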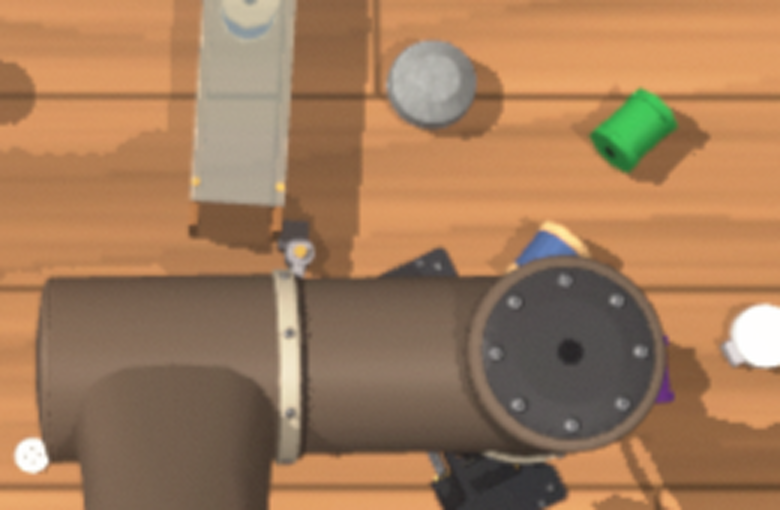

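The picture shows the bar swung clear of the mouth, the pivot at (298,250), and spool C partly under the arm at (550,245). Next is the grasp at C's near end.

Request:
apply_moves(
  motion=[
    {"translation": [0.84, -0.79, 0], "roll": 1},
    {"translation": [0.84, -0.79, 0], "roll": 1},
    {"translation": [0.84, -0.79, 0], "roll": 1},
    {"translation": [0.84, -0.79, 0], "roll": 1},
    {"translation": [0.84, -0.79, 0], "roll": 1},
    {"translation": [0, 0, -1], "roll": 0},
    {"translation": [0, 0, -1], "roll": 0},
    {"translation": [0, 0, -1], "roll": 0},
    {"translation": [0, 0, -1], "roll": 0},
    {"translation": [0, 0, -1], "roll": 0},
    {"translation": [0, 0, -0.4], "roll": 0},
    {"translation": [0, 0, 0], "roll": 0},
  ],
)

```text
clock: 11.35
tcp_pos: [0.5698, -0.2822, 0.006]
tool_rot: [2.956, -1.064, -0.003]
ft_force: [0.5, -0.5, -0.2]
gripper_width: 0.0876
finger_force: 0.0
```

Request:
apply_moves(
  motion=[
    {"translation": [0, 0, 0], "roll": 0},
    {"translation": [0, 0, 0], "roll": 0},
    {"translation": [0, 0, 0], "roll": 0},
    {"translation": [0, 0, 0], "roll": 0},
    {"translation": [0, 0, 0], "roll": 0},
    {"translation": [0, 0, 0], "roll": 0},
  ],
  claw=0,
)

```text
clock: 12.1
tcp_pos: [0.5701, -0.2827, 0.0067]
tool_rot: [2.956, -1.063, -0.0]
ft_force: [-1.0, -0.3, 3.1]
gripper_width: 0.046
finger_force: 30.0
```

Request:
apply_moves(
  motion=[
    {"translation": [0, 0, 0.5], "roll": 0},
    {"translation": [0, 0, 0.5], "roll": 0},
    {"translation": [0, 0, 0.5], "roll": 0},
    {"translation": [0, 0, 0.5], "roll": 0},
    {"translation": [0, 0, 0.5], "roll": 0},
    {"translation": [0, 0, 0], "roll": 0},
    {"translation": [0, 0, 0], "roll": 0},
  ],
)

```text
clock: 12.98
tcp_pos: [0.5699, -0.2825, 0.0688]
tool_rot: [-2.956, 1.064, 0.001]
ft_force: [-0.9, 0.4, -1.0]
gripper_width: 0.0456
finger_force: 30.0
```

Run:
```python
from h import *
S=cam('side'); o=manip.observe(); print(o['tcp_pos'],o['gripper_width'],o['ft_force'])
u,v=px(S,o['tcp_pos']).astype(int); save(S,'c1.png',(u-50,v-50,u+50,v+40),5)
```

```text
[ 0.56973557 -0.28249643  0.06851832] 0.045575707178700416 [-0.1793768   0.09554144 -0.61867472]
```

View pics/c1.png

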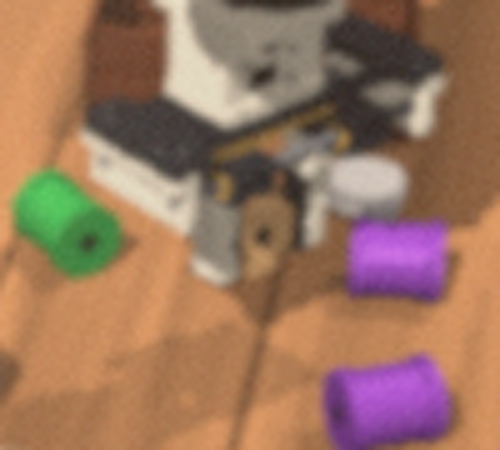

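The picture shows the spool held by its end at (265,230), still horizontal: the pads do not let it swing. So I'll regrip it at mid-length and roll it upright over the cover's long left edge.

Request:
apply_moves(
  motion=[
    {"translation": [0, 0, -0.6], "roll": 0},
    {"translation": [0, 0, -0.6], "roll": 0},
    {"translation": [0, 0, -0.6], "roll": 0},
    {"translation": [0, 0, -0.6], "roll": 0},
    {"translation": [0, 0, -0.08], "roll": 0},
    {"translation": [0, 0, 0], "roll": 0},
  ],
)

```text
clock: 13.78
tcp_pos: [0.57, -0.2826, 0.0064]
tool_rot: [2.956, -1.063, -0.001]
ft_force: [-0.0, -0.0, -1.4]
gripper_width: 0.0453
finger_force: 30.0
```

Request:
apply_moves(
  motion=[
    {"translation": [0, 0, 0], "roll": 0},
    {"translation": [0, 0, 0], "roll": 0},
    {"translation": [0, 0, 0], "roll": 0},
    {"translation": [0.36, -0.29, 0], "roll": 0},
    {"translation": [0.36, -0.29, 0], "roll": 0},
    {"translation": [0, 0, 0], "roll": 0},
  ],
  claw=0.8,
)

```text
clock: 14.52
tcp_pos: [0.5891, -0.2979, 0.0069]
tool_rot: [2.956, -1.064, 0.001]
ft_force: [0.1, 0.0, 0.3]
gripper_width: 0.07
finger_force: 0.0
```

Request:
apply_moves(
  motion=[
    {"translation": [0, 0, 0], "roll": 0},
    {"translation": [0, 0, 0], "roll": 0},
    {"translation": [0, 0, 0], "roll": 0},
    {"translation": [0, 0, 0], "roll": 0},
    {"translation": [0, 0, 0], "roll": 0},
    {"translation": [0, 0, 0], "roll": 0},
  ],
  claw=0,
)

```text
clock: 15.28
tcp_pos: [0.588, -0.297, 0.0071]
tool_rot: [2.956, -1.063, -0.0]
ft_force: [-0.8, 0.9, 1.6]
gripper_width: 0.0435
finger_force: 29.8
```

Request:
apply_moves(
  motion=[
    {"translation": [0, 0, 0.9], "roll": 0},
    {"translation": [0, 0, 0.9], "roll": 0},
    {"translation": [0, 0, 0.9], "roll": 0},
    {"translation": [0, 0, 0.9], "roll": 0},
    {"translation": [0, 0, 0.9], "roll": 0},
    {"translation": [0, 0, 0.9], "roll": 0},
    {"translation": [0.4, 1, 0], "roll": -1},
    {"translation": [0.4, 1, 0], "roll": -1},
    {"translation": [0.4, 1, 0], "roll": -1},
    {"translation": [0.4, 1, 0], "roll": -1},
    {"translation": [0.4, 1, 0], "roll": -1},
    {"translation": [0.4, 1, 0], "roll": -1},
  ],
)

```text
clock: 16.77
tcp_pos: [0.6483, -0.1462, 0.1419]
tool_rot: [-2.578, 1.796, 0.0]
ft_force: [-0.2, 0.0, -0.0]
gripper_width: 0.0431
finger_force: 29.8
```

Request:
apply_moves(
  motion=[
    {"translation": [0.4, 1, 0], "roll": -1},
    {"translation": [0.4, 1, 0], "roll": -1},
    {"translation": [0.4, 1, 0], "roll": -1},
    {"translation": [0.4, 1, 0], "roll": -1},
    {"translation": [0.4, 1, 0], "roll": -1},
    {"translation": [0.6, 1, 0], "roll": 0},
    {"translation": [0, 0.4, 0], "roll": 0},
    {"translation": [0, 0, 0], "roll": 0},
  ],
)

```text
clock: 17.77
tcp_pos: [0.7131, 0.0136, 0.1417]
tool_rot: [2.133, -2.305, -0.001]
ft_force: [0.2, -0.5, -1.9]
gripper_width: 0.0434
finger_force: 29.8
```

Run:
```python
from h import *
T,S=report();o=manip.observe(); print(o['tcp_pos'],o['gripper_width'],o['q'].round(2))
u,v=px(S,o['tcp_pos']).astype(int); save(S,'c2.png',(u-60,v-60,u+60,v+30),5)
```

```text
top 542 105 525.5 z25: [ 0.934 -0.567  0.025] rect [36.1 16.3] 88
side 384 371 304.0 z25: [0.41  0.286 0.025] rect [22.7 16.7] 43
side 281 370 342.0 z25: [0.597 0.319 0.025] rect [17.9 21.9] 27
side 89 356 1374.5 z25: [0.956 0.361 0.025] rect [63.3 30.1] 68
[0.71292086 0.01252967 0.14195788] 0.04337279799401894 [ 0.29  0.48 -0.    0.   -1.09 -0.37]
```

View pics/c2.png

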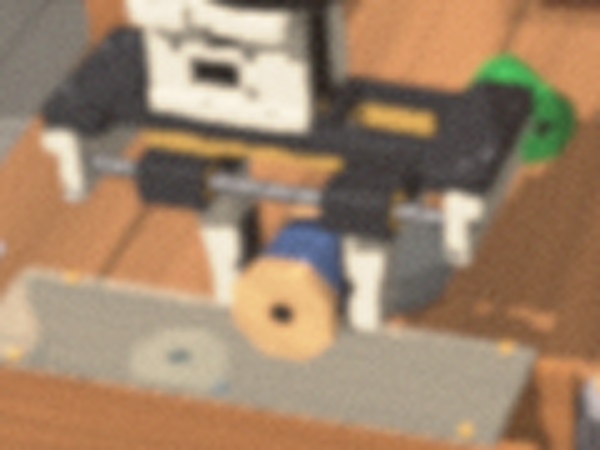

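The picture shows the spool horizontal in the grip with its end face toward the camera, hole at crop (283,312). I compute where that face centre is.

Run:
```python
from h import *
S=cam('side');p=np.array([.7131,.0130,.1418]);u,v=px(S,p).astype(int)
w=(u-60+(283.5)/5-.5,v-60+312.5/5-.5)
o,d=ray(S,*w); n=np.array([np.cos(np.radians(-4.4)),np.sin(np.radians(-4.4)),0])
X=o+d*(n@(p-o))/(n@d); print(X, X-(p+[0,0,.0188]))
```

```text
[0.71486784 0.03597511 0.1541898 ] [ 0.00176784  0.02297511 -0.0064102 ]
```

Request:
apply_moves(
  motion=[
    {"translation": [0, 0.21, -0.9], "roll": 0},
    {"translation": [0, 0, -0.9], "roll": 0},
    {"translation": [0, 0, -0.9], "roll": 0},
    {"translation": [0, 0, 0], "roll": 0},
    {"translation": [0, 0.1, -0.2], "roll": 0},
    {"translation": [0, 0.1, -0.2], "roll": 0},
    {"translation": [0, 0.06, -0.17], "roll": 0},
    {"translation": [0, 0.06, -0.17], "roll": 0},
  ],
)

```text
clock: 18.92
tcp_pos: [0.7143, 0.0262, 0.0582]
tool_rot: [-2.13, 2.306, -0.003]
ft_force: [-1.7, 0.2, 6.4]
gripper_width: 0.0433
finger_force: 30.0
```

```bash
cat > face.py <<'E'
from h import *
import sys
S=cam('side');o=manip.observe();print(o['tcp_pos'],o['gripper_width'],o['ft_force'].round(1))
u,v=px(S,o['tcp_pos']).astype(int); save(S,sys.argv[1],(u-50,v-50,u+50,v+40),5)
E
python3 face.py c3.png
```

```text
[0.7141802  0.02638832 0.05760315] 0.04333691673025813 [-0.4  0.3  5.2]
```

View pics/c3.png

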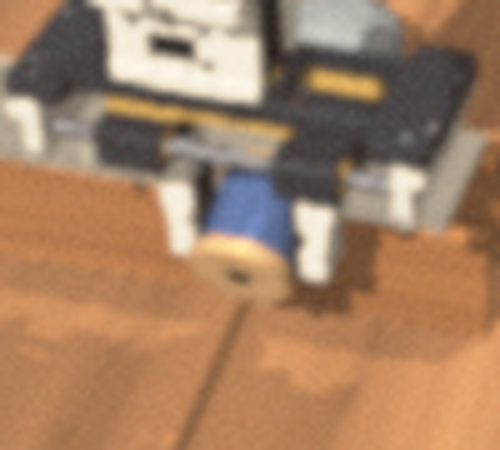

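The end face is now seen turned downward (crop 240,265) by about 30-40°, so the roll over the edge works. Continue it.

Request:
apply_moves(
  motion=[
    {"translation": [0, 0.01, -0.18], "roll": 0},
    {"translation": [0, 0.01, -0.18], "roll": 0},
    {"translation": [0, -0.03, -0.18], "roll": 0},
    {"translation": [0, -0.03, -0.18], "roll": 0},
    {"translation": [0, -0.08, -0.16], "roll": 0},
    {"translation": [0, -0.08, -0.16], "roll": 0},
    {"translation": [0, -0.13, -0.14], "roll": 0},
    {"translation": [0, -0.13, -0.14], "roll": 0},
    {"translation": [0, 0, 0], "roll": 0},
  ],
)

```text
clock: 20.1
tcp_pos: [0.7189, 0.0234, 0.0281]
tool_rot: [-2.125, 2.292, -0.005]
ft_force: [-0.7, 32.4, 14.3]
gripper_width: 0.0439
finger_force: 30.3
```

```bash
python3 face.py c4.png
```

```text
[0.71887221 0.02339743 0.02814465] 0.04409403105104441 [-1.8 32.2 14.7]
```

View pics/c4.png

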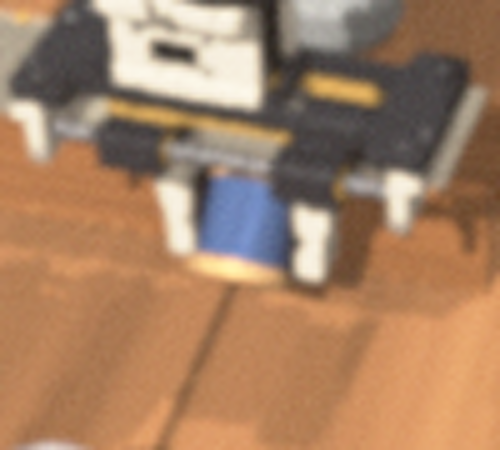

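It is about 70° up, pressing with 32 N. I lower it along the wall so the wall face squares it.

Request:
apply_moves(
  motion=[
    {"translation": [0, 0.1, -0.15], "roll": 0},
    {"translation": [0, 0, -0.15], "roll": 0},
    {"translation": [0, 0, -0.15], "roll": 0},
    {"translation": [0, 0, 0], "roll": 0},
  ],
)

```text
clock: 20.65
tcp_pos: [0.7186, 0.0235, 0.0157]
tool_rot: [-2.126, 2.295, -0.006]
ft_force: [3.0, 20.7, 8.3]
gripper_width: 0.044
finger_force: 30.2
```

Request:
apply_moves(
  motion=[
    {"translation": [0, 0.5, 0], "roll": 0},
    {"translation": [0, 0.4, 0], "roll": 0},
    {"translation": [0, 0, -0.2], "roll": 0},
    {"translation": [0, 0, -0.2], "roll": 0},
    {"translation": [0, 0, 0], "roll": 0},
  ],
)

```text
clock: 21.28
tcp_pos: [0.7138, 0.037, 0.0071]
tool_rot: [2.132, -2.307, 0.005]
ft_force: [-11.0, -9.7, 33.1]
gripper_width: 0.0438
finger_force: 29.9
```

```bash
python3 face.py c5.png
```

```text
[0.71379079 0.03705974 0.00715669] 0.043893287416972626 [-11.2  -7.6  32.5]
```

View pics/c5.png

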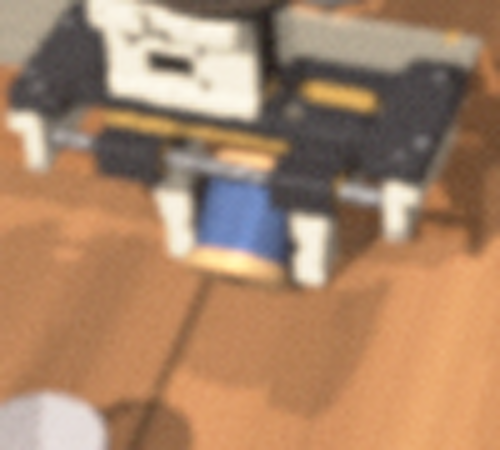

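Both flanges are visible and the spool is nearly upright, pressed on the bench. Relieve the pressure, release so it settles, then regrip at TCP z ≈ 12 mm.

Request:
apply_moves(
  motion=[
    {"translation": [0, 0, 0.1], "roll": 0},
    {"translation": [0, 0, 0], "roll": 0},
  ],
)

```text
clock: 21.58
tcp_pos: [0.7138, 0.0376, 0.0075]
tool_rot: [2.131, -2.308, 0.004]
ft_force: [-4.7, -6.1, 18.8]
gripper_width: 0.0438
finger_force: 29.9
```

Request:
apply_moves(
  motion=[
    {"translation": [0, 0, 0], "roll": 0},
    {"translation": [0, 0, 0], "roll": 0},
    {"translation": [0, 0, 0], "roll": 0},
    {"translation": [0, 0, 0.1], "roll": 0},
  ],
  claw=0.7,
)

```text
clock: 22.08
tcp_pos: [0.7127, 0.0396, 0.0062]
tool_rot: [2.13, -2.307, -0.001]
ft_force: [0.4, -0.2, 0.1]
gripper_width: 0.0609
finger_force: 0.0
```

Request:
apply_moves(
  motion=[
    {"translation": [0, 0, 0], "roll": 0},
    {"translation": [0, 0, 0], "roll": 0},
    {"translation": [0, 0, 0], "roll": 0},
    {"translation": [0, 0, 0], "roll": 0},
  ],
  claw=0,
)

```text
clock: 22.58
tcp_pos: [0.7131, 0.0397, 0.0067]
tool_rot: [2.131, -2.308, -0.0]
ft_force: [0.0, -0.3, 0.1]
gripper_width: 0.0451
finger_force: 30.0
```

Request:
apply_moves(
  motion=[
    {"translation": [0, 0, 0.6], "roll": 0},
    {"translation": [-0.95, 0, 0], "roll": 0},
    {"translation": [-0.95, 0, 0], "roll": 0},
    {"translation": [-0.95, 0, 0], "roll": 0},
    {"translation": [-0.95, 0, 0], "roll": 0},
    {"translation": [-0.95, 0, 0], "roll": 0},
    {"translation": [-0.97, 0, 0], "roll": 0},
    {"translation": [0, -0.77, 0], "roll": 0},
    {"translation": [0, -0.77, 0], "roll": 0},
    {"translation": [0, -0.77, 0], "roll": 0},
    {"translation": [0, -0.77, 0], "roll": 0},
    {"translation": [0, 0, 0], "roll": 0},
  ],
)

```text
clock: 24.08
tcp_pos: [0.5682, -0.0391, 0.0208]
tool_rot: [2.125, -2.31, -0.005]
ft_force: [-5.6, 5.1, -3.6]
gripper_width: 0.0452
finger_force: 30.0
```

```bash
python3 face.py c6.png
```

```text
[ 0.56813642 -0.03892985  0.02072494] 0.04564584290381953 [-4.1  4.3 -2.6]
```

View pics/c6.png

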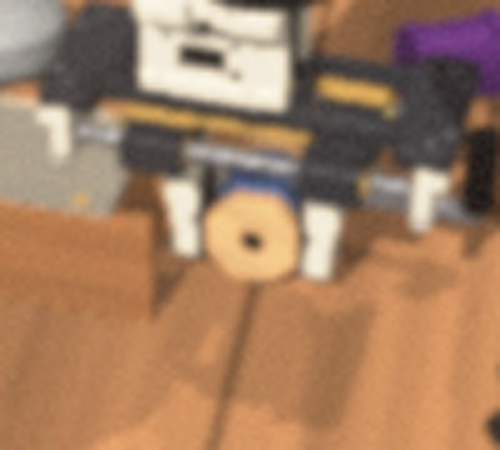

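The picture shows a round end face toward the camera (hole at crop 253,240), so the spool is not upright; it fell over at release. I measure the face centre and the ellipse to see how it lies.

```bash
cat > tilt.py <<'E'
from h import *
S=cam('side');p=np.array(manip.observe()['tcp_pos']);u,v=px(S,p).astype(int)
h=cv2.cvtColor(S['color'],cv2.COLOR_RGB2HSV)
m=cv2.inRange(h,(12,50,190),(25,160,255)); k=np.zeros_like(m); k[v-30:v+25,u-25:u+25]=255; m&=k
c=max(cv2.findContours(m,cv2.RETR_EXTERNAL,cv2.CHAIN_APPROX_NONE)[0],key=cv2.contourArea)
e=cv2.fitEllipse(cv2.convexHull(c)); print('ellipse',e,'rect',cv2.boundingRect(c))
o,d=ray(S,*e[0]); r=manip.observe()['tool_rot']; R=cv2.Rodrigues(np.array(r))[0]; n=R[:,1]
X=o+d*(n@(p-o))/(n@d); print('face centre rel grip',X-(p+[0,0,.0188]),'px/m',S['f']/np.linalg.norm(X-o),'view elev',np.degrees(np.arcsin(-d[2])),'az',np.degrees(np.arctan2(-d[1],-d[0])))
E
python3 tilt.py
```

```text
ellipse ((328.84710693359375, 247.53567504882812), (18.02193832397461, 19.253280639648438), 127.57817077636719) rect (320, 239, 19, 18)
face centre rel grip [ 0.00023869  0.00240331 -0.0087119 ] px/m 412.7923094802934 view elev 39.57780666577989 az 98.57180500453609
```

The spool is held by one end flange, lying horizontally with its other end against the open bar. A better lever is to hold that flange, push the free end under the cover's near edge and raise, so the free end is forced down. First I raise, back off and turn +90°.

Request:
apply_moves(
  motion=[
    {"translation": [0, 0, 0.8], "roll": 0},
    {"translation": [0, 0, 0.8], "roll": 0},
    {"translation": [-0.1, 0, 0], "roll": 1},
    {"translation": [-0.1, 0, 0], "roll": 1},
    {"translation": [-0.1, 0, 0], "roll": 1},
    {"translation": [-0.1, 0, 0], "roll": 1},
    {"translation": [-0.1, 0.1, 0], "roll": 1},
    {"translation": [-0.1, 0.1, 0], "roll": 1},
    {"translation": [-0.1, 0.1, 0], "roll": 1},
    {"translation": [-0.1, 0, 0], "roll": 1},
    {"translation": [-0.1, 0, 0], "roll": 1},
    {"translation": [0, 0, 0], "roll": 1},
  ],
)

```text
clock: 25.68
tcp_pos: [0.5481, -0.0312, 0.0619]
tool_rot: [2.908, -1.189, 0.001]
ft_force: [0.2, 0.6, -1.2]
gripper_width: 0.0454
finger_force: 30.0
```

Request:
apply_moves(
  motion=[
    {"translation": [0, 0, 0], "roll": 1},
    {"translation": [0, 0, 0], "roll": 1},
    {"translation": [0, 0, 0], "roll": 1},
    {"translation": [0, 0, 0], "roll": 1},
    {"translation": [0, 0, 0], "roll": 1},
    {"translation": [0, 0, 0], "roll": 1},
    {"translation": [0, 0, 0], "roll": 1},
    {"translation": [0, 0, 0], "roll": 1},
    {"translation": [0, 0, 0], "roll": 0.2},
    {"translation": [0, 0, 0], "roll": 0},
  ],
)

```text
clock: 26.92
tcp_pos: [0.5479, -0.0306, 0.0618]
tool_rot: [3.14, -0.101, 0.0]
ft_force: [-0.7, -0.2, -0.4]
gripper_width: 0.0452
finger_force: 30.0
```

```bash
python3 face.py c7.png;python3 - <<'E'
from h import *
T,S=report(); print(manip.observe()['tool_rot'])
E
```

```text
[ 0.54783384 -0.03039312  0.06181043] 0.04543360527160935 [-0.2  0.4 -1.7]
top 199 305 134.0 z25: [0.421 0.3   0.025] rect [13.  15.2] 37
top 191 234 111.0 z25: [0.596 0.326 0.025] rect [10.1 13. ] 18
top 542 105 528.5 z25: [ 0.934 -0.568  0.025] rect [36.2 16.4] 88
side 384 371 301.0 z25: [0.41  0.286 0.025] rect [22.7 16.1] 43
side 281 370 347.5 z25: [0.596 0.319 0.025] rect [17.7 22.5] 25
side 89 356 1351.5 z25: [0.956 0.36  0.025] rect [63.  29.7] 71
side 252 133 96.0 z25: [ 0.944 -0.615  0.025] rect [25.1  5. ] 6
[ 3.13998299e+00 -9.97555605e-02  1.12804659e-04]
```

View pics/c7.png

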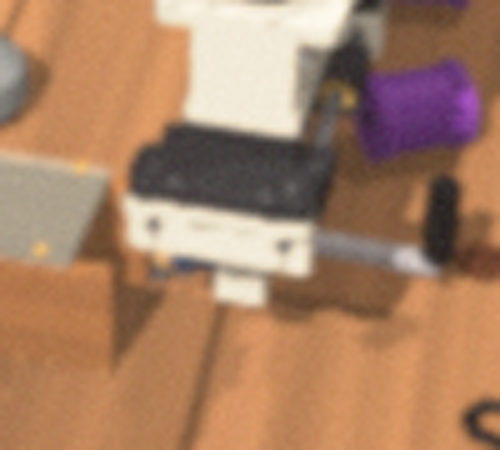

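The picture shows the spool's free flange at crop (157,268) ahead of the finger (240,285), pointing at the mouth. Lower and insert it under the cover edge.

Request:
apply_moves(
  motion=[
    {"translation": [0, -0.04, -0.5], "roll": 0},
    {"translation": [0, 0, -0.5], "roll": 0},
    {"translation": [0, 0, -0.48], "roll": 0},
    {"translation": [0, 0, 0], "roll": 0},
    {"translation": [0.5, -0.03, 0], "roll": 0},
    {"translation": [0.5, -0.03, 0], "roll": 0},
    {"translation": [0.5, -0.03, 0], "roll": 0},
    {"translation": [0.34, -0.02, 0], "roll": 0},
    {"translation": [0, 0, 0], "roll": 0},
  ],
)

```text
clock: 28.2
tcp_pos: [0.5881, -0.0362, 0.0222]
tool_rot: [3.137, -0.103, -0.019]
ft_force: [-10.9, -8.5, -4.1]
gripper_width: 0.0455
finger_force: 29.6
```

Request:
apply_moves(
  motion=[
    {"translation": [-0.5, 0, 0.06], "roll": 0},
    {"translation": [0, -0.12, 0], "roll": 0},
    {"translation": [0, 0, 0], "roll": 0},
    {"translation": [0.3, -0.02, 0], "roll": 0},
    {"translation": [0.2, -0.01, 0], "roll": 0},
    {"translation": [0, 0, 0], "roll": 0},
  ],
)

```text
clock: 28.95
tcp_pos: [0.5887, -0.0373, 0.0238]
tool_rot: [3.139, -0.1, -0.017]
ft_force: [-11.3, 4.4, -2.0]
gripper_width: 0.0458
finger_force: 30.2
```

Run:
```python
from h import *
o=manip.observe();print(o['tcp_pos'],o['ft_force'],o['gripper_width'])
for n in('top','side'):
    c=cam(n); cv2.imwrite(f'pics/raw_{n}.png',c['color'][...,::-1])
    h=cv2.cvtColor(c['color'],cv2.COLOR_RGB2HSV); u,v=px(c,o['tcp_pos']+[0.03,0,.01]).astype(int)
    print(n,u,v); s=15
    for y in range(v-14,v+15,2): print(y,' '.join('%3d/%3d'%tuple(h[y,x,:2]) for x in range(u-22,u+23,4)))
```

```text
[ 0.58865718 -0.03733381  0.02381838] [-11.33302036   4.43027328  -1.96387861] 0.04580117828010447
top 336 224
210  13/ 77  12/ 81  14/ 76  10/ 32  12/ 35   8/ 32   9/ 36   9/ 36   9/ 37   8/ 34  11/ 30   8/ 34
212  13/ 77  12/ 78  13/ 80   9/ 36  10/ 33  12/ 36   8/ 33  10/ 33   8/ 31   5/ 30  10/ 33  10/ 33
214  14/ 75  13/ 79  13/ 80  12/ 63  13/ 38  13/ 20   5/ 30   9/ 27   8/ 30   6/ 29  15/ 33   7/ 36
216  13/ 79  14/ 76  14/ 83  13/ 77  11/ 38   7/ 18   8/ 30  13/ 33   8/ 30   8/ 19  12/ 35  13/ 33
218  14/ 81  13/ 81  14/ 81  14/ 81  12/ 72  12/ 36  15/ 33  11/ 30  10/ 32   7/ 18  10/ 33  11/ 64
220  14/ 80  13/ 79  12/ 84  14/ 85  14/ 80  13/ 66   9/ 36   7/ 35   8/ 30  12/ 37  12/ 63  13/ 77
222  13/ 86  13/ 83  13/ 82  13/ 82  13/ 86  13/ 79  12/ 75  11/ 67  12/ 67  13/ 75  14/ 78  14/ 89
224  13/ 82  12/ 82  12/ 83  13/ 87  13/ 86  13/ 82  15/ 81  13/ 78  14/ 77  14/ 79  13/ 84  13/ 87
226  12/ 85  13/ 85  13/ 86  14/ 88  12/ 86  13/ 89  13/ 94  13/ 85  13/ 83  13/ 86  14/ 84  13/ 89
228  14/ 87  14/ 85  13/ 85  12/ 83  14/ 88  14/ 90  12/ 93  13/ 96  12/ 94  13/ 90  11/ 
[... 1323 characters left out ...]

245  13/146  14/148  14/ 90  16/ 39  21/ 30  22/ 32  21/ 28  21/ 28  23/ 30  20/ 36  22/ 38  13/ 79
247  12/147  12/148  13/ 95  22/ 33  20/ 25  20/ 26  22/ 24  22/ 28  21/ 32  19/ 42  21/ 38  15/ 69
249  12/148  13/146  12/135  13/ 90  18/ 55  22/ 38  21/ 31  20/ 25  21/ 27  20/ 39  21/ 34  13/ 67
251  12/147  12/145  13/142  13/149  13/139  14/ 91  15/ 53  18/ 41  22/ 34  21/ 31  21/ 29  15/ 68
253  12/145  13/148  13/145  13/150  12/146  13/148  15/127  17/ 47  17/ 47  19/ 46  18/ 50  14/ 90
255  13/151  12/147  12/144  13/153  13/146  13/148  13/143  21/ 38  20/ 32  18/ 48  13/121  14/133
257  13/144  13/148  12/149  12/149  13/149  12/147  14/134  19/ 49  22/ 31  17/ 51  12/130  13/131
```

Request:
apply_moves(
  motion=[
    {"translation": [-0.5, 0.08, 0], "roll": 0},
    {"translation": [0, 0, -0.2], "roll": 0},
    {"translation": [0, 0, -0.12], "roll": 0},
    {"translation": [0, 0, 0], "roll": 0},
    {"translation": [0.3, -0.02, 0], "roll": 0},
    {"translation": [0.3, -0.02, 0], "roll": 0},
    {"translation": [0, 0, 0], "roll": 0},
  ],
)

```text
clock: 29.92
tcp_pos: [0.5972, -0.0364, 0.0182]
tool_rot: [-3.14, 0.098, -0.001]
ft_force: [0.7, -0.0, -0.9]
gripper_width: 0.0458
finger_force: 30.0
```

Request:
apply_moves(
  motion=[
    {"translation": [0, 0, 0.43], "roll": 0},
    {"translation": [-0.1, 0, 0.21], "roll": 0},
    {"translation": [-0.09, 0, 0.21], "roll": 0},
    {"translation": [-0.05, 0, 0.2], "roll": 0},
    {"translation": [-0.04, 0, 0.21], "roll": 0},
    {"translation": [0, 0, 0], "roll": 0},
  ],
)

```text
clock: 30.68
tcp_pos: [0.5894, -0.0365, 0.0506]
tool_rot: [-3.14, 0.098, -0.001]
ft_force: [-1.9, 0.8, -3.0]
gripper_width: 0.0454
finger_force: 30.0
```

Request:
apply_moves(
  motion=[
    {"translation": [0.01, 0, 0.21], "roll": 0},
    {"translation": [0.01, 0, 0.21], "roll": 0},
    {"translation": [0.06, 0, 0.2], "roll": 0},
    {"translation": [0.07, 0, 0.2], "roll": 0},
    {"translation": [0, 0, 0], "roll": 0},
  ],
)

```text
clock: 31.3
tcp_pos: [0.5932, -0.0365, 0.071]
tool_rot: [3.14, -0.098, 0.001]
ft_force: [-3.8, 0.8, -1.5]
gripper_width: 0.0453
finger_force: 30.0
```

Request:
apply_moves(
  motion=[
    {"translation": [0.07, 0, 0.12], "roll": 0},
    {"translation": [0.07, 0, 0.12], "roll": 0},
    {"translation": [0.09, 0, 0.11], "roll": 0},
    {"translation": [0.09, 0, 0.11], "roll": 0},
    {"translation": [0.09, 0, 0.08], "roll": 0},
    {"translation": [0.1, 0, 0.06], "roll": 0},
    {"translation": [0, 0, 0], "roll": 0},
  ],
)

```text
clock: 32.17
tcp_pos: [0.6057, -0.0365, 0.0856]
tool_rot: [3.14, -0.098, -0.0]
ft_force: [-4.5, -1.0, 0.8]
gripper_width: 0.0453
finger_force: 30.0
```

Run:
```python
from h import *
T,S=report();o=manip.observe();print(o['tcp_pos'],o['ft_force'])
print(px(S,o['tcp_pos']),px(S,o['tcp_pos']+[0,0,-.03]))
```

```text
top 199 306 139.5 z25: [0.418 0.3   0.025] rect [13.  14.3] 27
top 542 105 528.5 z25: [ 0.934 -0.568  0.025] rect [36.1 16.3] 88
side 384 371 304.0 z25: [0.41  0.286 0.025] rect [22.7 16.1] 43
side 281 370 349.5 z25: [0.596 0.319 0.025] rect [17.7 22.5] 25
side 89 356 1338.5 z25: [0.956 0.36  0.025] rect [63.1 30.3] 68
side 252 133 94.0 z25: [ 0.943 -0.615  0.025] rect [25.1  4.9] 5
[ 0.60554571 -0.036479    0.08545754] [-4.26069144 -0.87008561  1.37794065]
[313.92635328 227.64056178] [313.87352424 237.62163351]
```

Request:
apply_moves(
  motion=[
    {"translation": [-0.5, 0.03, 0], "roll": 0},
    {"translation": [-0.5, 0.03, 0], "roll": 0},
    {"translation": [-0.44, 0.03, 0], "roll": 0},
    {"translation": [0, 0, 0], "roll": 0},
  ],
)

```text
clock: 32.78
tcp_pos: [0.569, -0.034, 0.0858]
tool_rot: [-3.14, 0.097, -0.001]
ft_force: [0.6, 0.7, -1.3]
gripper_width: 0.045
finger_force: 30.0
```

Run:
```python
from h import *
S=cam('side');o=manip.observe();print(o['tcp_pos'],o['ft_force'])
p=px(S,o['tcp_pos']);print(p)
for b in blobs(S,amin=8): 
    if abs(b[0]-p[0])<30 and abs(b[1]-p[1])<40: print(b)
h=cv2.cvtColor(S['color'],cv2.COLOR_RGB2HSV);u,v=p.astype(int)
for y in range(v-6,v+32,2): print(y,' '.join('%3d/%3d/%3d'%tuple(h[y,x]) for x in range(u-16,u+17,4)))
```

```text
[ 0.56972186 -0.0339413   0.08581241] [ 1.10239671  0.46392723 -0.81000845]
[328.72531763 230.01275785]
(334.18888888888887, 238.5, 15.0, ((331.76922607421875, 239.65386962890625), (5.269651412963867, 12.75810432434082), 56.3099365234375))
224  20/ 29/241  21/ 35/235  21/ 43/221  21/ 37/228  22/ 36/235  20/ 30/240  22/ 34/233  15/ 70/167  13/122/161
226  21/ 25/242  21/ 28/241  21/ 31/241  20/ 28/242  20/ 29/238  22/ 35/229  19/ 43/218  16/ 80/173  14/126/160
228  21/ 39/238  20/ 30/241  22/ 26/242  20/ 25/241  20/ 28/242  21/ 38/226  19/ 40/217  16/ 78/184  13/131/154
230  12/107/196  15/ 74/196  20/ 40/227  20/ 33/238  21/ 29/241  22/ 31/237  20/ 28/238  16/ 79/181  13/131/140
232  12/150/175  13/141/143  11/ 37/144  18/ 42/172  18/ 47/194  19/ 43/212  22/ 39/231  15/ 68/149  12/141/134
234  13/146/180  12/129/138   3/ 23/109  18/ 44/190  18/ 45/159   0/ 12/108   8/ 17/118   4/ 34/121  11/ 80/140
236  13/148/186  12/135/153 168/ 17/147  21/ 32/238  21/ 39/228   0/ 11/112 113/ 72/ 85 176/ 14/126   5/ 21/147
238  12/146/182  14/134/167  11/ 46/176  19/ 30/239  21/ 31/238 132/ 12/105 
[... 567 characters left out ...]
/111  13/137/108  13/137/158
250  12/125/114  12/127/104  13/133/171  13/138/185  13/138/204  13/135/164  13/135/157  13/138/163  13/143/166
252  13/140/111  13/131/121  14/134/175  14/136/178  13/134/203  13/137/184  13/140/211  13/135/214  13/139/192
254  14/126/115  13/136/142  13/134/179  13/138/200  13/137/205  14/137/197  13/135/214  13/137/214  13/137/193
256  13/120/117  14/138/165  13/132/180  12/135/213  13/135/192  13/139/204  13/138/214  13/138/211  12/141/195
258  13/129/121  13/141/177  13/135/178  13/137/203  12/137/181  13/140/212  13/136/214  13/138/209  13/135/194
260  13/136/148  13/138/175  12/138/176  14/135/183  13/133/165  13/135/216  12/139/215  13/137/209  12/137/196
```

Request:
apply_moves(
  motion=[
    {"translation": [0, 0, -0.5], "roll": 0},
    {"translation": [0, 0, -0.5], "roll": 0},
    {"translation": [0, 0, -0.4], "roll": 0},
    {"translation": [0, 0, -0.1], "roll": 0},
    {"translation": [0, 0, -0.1], "roll": 0},
    {"translation": [0, 0, 0], "roll": 0},
  ],
)

```text
clock: 33.58
tcp_pos: [0.5697, -0.0341, 0.0453]
tool_rot: [3.14, -0.098, 0.0]
ft_force: [0.2, -0.3, -1.0]
gripper_width: 0.0452
finger_force: 30.0
```

Request:
apply_moves(
  motion=[
    {"translation": [0, 0, -0.1], "roll": 0},
    {"translation": [0, 0, -0.1], "roll": 0},
    {"translation": [0, 0, -0.1], "roll": 0},
    {"translation": [0, 0, 0], "roll": 0},
  ],
)

```text
clock: 34.08
tcp_pos: [0.5695, -0.0342, 0.0376]
tool_rot: [3.14, -0.098, -0.001]
ft_force: [-1.1, 0.0, -1.6]
gripper_width: 0.0452
finger_force: 30.0
```

Request:
apply_moves(
  motion=[
    {"translation": [0, 0, -0.1], "roll": 0},
    {"translation": [0, 0, -0.1], "roll": 0},
    {"translation": [0, 0, -0.1], "roll": 0},
    {"translation": [0, 0, 0], "roll": 0},
  ],
)

```text
clock: 34.58
tcp_pos: [0.5743, -0.034, 0.0338]
tool_rot: [-3.14, 0.094, -0.013]
ft_force: [3.0, -2.5, 19.0]
gripper_width: 0.0452
finger_force: 30.0
```

Request:
apply_moves(
  motion=[
    {"translation": [0.1, 0, 0], "roll": 0},
    {"translation": [0, 0, 0], "roll": 0},
  ],
)

```text
clock: 34.83
tcp_pos: [0.576, -0.034, 0.0333]
tool_rot: [-3.14, 0.095, -0.011]
ft_force: [1.5, -1.6, 16.2]
gripper_width: 0.045
finger_force: 30.0
```

Request:
apply_moves(
  motion=[
    {"translation": [0, 0, 0], "roll": 0},
    {"translation": [0, 0, 0], "roll": 0},
    {"translation": [0, 0, 0.2], "roll": 0},
    {"translation": [0, 0, 0.5], "roll": 0},
    {"translation": [0, 0, 1], "roll": 0},
    {"translation": [0, 0, 1], "roll": 0},
    {"translation": [-1, 0, 1], "roll": 0},
    {"translation": [-1, 0, 0], "roll": 0},
    {"translation": [-1, 0, 0], "roll": 0},
    {"translation": [-1, 0, 0], "roll": 0},
  ],
  claw=0.64,
)

```text
clock: 36.08
tcp_pos: [0.4715, -0.0342, 0.1237]
tool_rot: [-3.14, 0.098, -0.002]
ft_force: [0.8, 0.5, -0.5]
gripper_width: 0.0562
finger_force: 0.0
```

```bash
cat > sc.py <<'E'
from h import *
import sys
# blobs of tan+blue near a given world point in both views
T,S=cam('top'),cam('side')
P=np.array([float(a) for a in sys.argv[1:3]]+[.027])
for n,c in(('top',T),('side',S)):
    cv2.imwrite(f'pics/raw_{n}.png',c['color'][...,::-1])
    p=px(c,P); print(n,'expect',p.round(1),'expected top centre',px(c,P+[0,0,.027]).round(1))
    for lo,hi,k in(((104,50,50),(121,255,255),'blue'),((13,30,190),(26,125,255),'tan')):
        for b in blobs(c,lo,hi,20):
            if np.hypot(b[0]-p[0],b[1]-p[1])<35: print('  ',k,np.round(b[:3],1),'rect',np.round(b[3][1],1),round(b[3][2]))
E
python3 sc.py 0.575 -0.034
```

```text
top expect [335.6 242.1] expected top centre [335.9 240.7]
   tan [332.3 232.8  46. ] rect [ 5.1 15.6] 67
side expect [326. 249.] expected top centre [326.2 240.3]
   blue [324.8 255.3 110.5] rect [15.4  9.7] 4
   tan [324.3 262.7  26.5] rect [17.2  4.7] 7
   tan [325.5 242.2 220. ] rect [15. 19.] 90
```

The numbers show top flange, thread and bottom flange stacked in the side view (rows 242, 255, 263): the spool stands upright before the mouth. Push it in with closed fingers.

Request:
apply_moves(
  motion=[
    {"translation": [0.8, -0.03, 0], "roll": 0},
    {"translation": [0.8, 0, 0], "roll": 0},
    {"translation": [0.9, 0, -0.4], "roll": 0},
    {"translation": [0, 0, -0.9], "roll": 0},
    {"translation": [0, 0, -0.9], "roll": 0},
    {"translation": [0, 0, -0.9], "roll": 0},
    {"translation": [0, 0, -0.9], "roll": 0},
    {"translation": [0, 0, -0.7], "roll": 0},
    {"translation": [0, 0, 0], "roll": 0},
  ],
  claw=0,
)

```text
clock: 37.3
tcp_pos: [0.5344, -0.0351, 0.0045]
tool_rot: [3.139, -0.098, -0.003]
ft_force: [-0.6, 0.1, 0.0]
gripper_width: 0.0004
finger_force: 0.0
```

Request:
apply_moves(
  motion=[
    {"translation": [0.3, -0.02, 0], "roll": 0},
    {"translation": [0.3, -0.02, 0], "roll": 0},
    {"translation": [0.3, -0.02, 0], "roll": 0},
    {"translation": [0.3, -0.02, 0], "roll": 0},
    {"translation": [0.3, -0.02, 0], "roll": 0},
    {"translation": [0.3, -0.02, 0], "roll": 0},
    {"translation": [0.3, -0.02, 0], "roll": 0},
    {"translation": [0.3, -0.02, 0], "roll": 0},
    {"translation": [0.3, -0.02, 0], "roll": 0},
    {"translation": [0.3, -0.02, 0], "roll": 0},
    {"translation": [0.3, -0.02, 0], "roll": 0},
    {"translation": [0, 0, 0], "roll": 0},
  ],
)

```text
clock: 38.8
tcp_pos: [0.6179, -0.0404, 0.0052]
tool_rot: [-3.14, 0.098, -0.001]
ft_force: [-0.3, 0.8, 0.2]
gripper_width: 0.0002
finger_force: 0.0
```

Request:
apply_moves(
  motion=[
    {"translation": [-1, 0.06, 0], "roll": 0},
    {"translation": [-1, 0.06, 0], "roll": 0},
    {"translation": [-1, 0.06, 0], "roll": 0},
    {"translation": [0, 0, 1], "roll": 0},
    {"translation": [0, 0, 1], "roll": 0},
    {"translation": [0, 0, 1], "roll": 0},
    {"translation": [0, 0, 1], "roll": 0},
    {"translation": [0, 1, 0.5], "roll": 0},
    {"translation": [0, 1, 0], "roll": 0},
    {"translation": [0, 1, 0], "roll": 0},
    {"translation": [0, 1, 0], "roll": 0},
    {"translation": [0, 1, 0], "roll": 0},
  ],
  claw=1,
)

```text
clock: 40.3
tcp_pos: [0.5419, 0.0899, 0.1179]
tool_rot: [-3.14, 0.098, -0.0]
ft_force: [-0.7, 0.0, -1.1]
gripper_width: 0.0876
finger_force: 0.0
```

```bash
python3 sc.py 0.65 -0.042; python3 -c "
from h import *
T,S=report()"
```

```text
top expect [338.7 212.4] expected top centre [339.1 210.3]
   tan [337.1 208.3 247.5] rect [16. 18.] 90
side expect [296.6 243.1] expected top centre [296.3 234.4]
   tan [318.2 254.2 781.5] rect [74.2 30. ] 27
top 543 105 528.5 z25: [ 0.934 -0.568  0.025] rect [36.2 16.3] 88
side 384 372 300.5 z25: [0.41  0.286 0.025] rect [22.5 16.1] 43
side 281 369 350.5 z25: [0.596 0.319 0.025] rect [17.7 22.6] 25
side 88 356 1311.5 z25: [0.957 0.36  0.025] rect [62.5 28.4] 69
side 252 133 95.0 z25: [ 0.943 -0.615  0.025] rect [25.1  4.9] 5
```

Spool 1 stands in the lane (top view tan disc at 337,208). Next is spool A, gripped by its robot-side flange.

Request:
apply_moves(
  motion=[
    {"translation": [0.12, 1, 0], "roll": -0.84},
    {"translation": [0.12, 1, 0], "roll": -0.84},
    {"translation": [0.12, 1, 0], "roll": -0.84},
    {"translation": [0.12, 1, 0], "roll": 0},
    {"translation": [0.12, 1, 0], "roll": 0},
    {"translation": [0.12, 1, 0], "roll": 0},
    {"translation": [0.12, 1, 0], "roll": 0},
    {"translation": [0.12, 1, 0], "roll": 0},
    {"translation": [0.16, 1, 0], "roll": 0},
    {"translation": [0, 0.42, 0], "roll": 0},
    {"translation": [0, 0, -1], "roll": 0},
    {"translation": [0, 0, -1], "roll": 0},
  ],
)

```text
clock: 42.0
tcp_pos: [0.5702, 0.325, 0.0674]
tool_rot: [-3.11, 0.442, -0.0]
ft_force: [0.0, -0.6, 0.7]
gripper_width: 0.0876
finger_force: 0.0
```

Request:
apply_moves(
  motion=[
    {"translation": [0, 0, -1], "roll": 0},
    {"translation": [0, 0, -1], "roll": 0},
    {"translation": [0, 0, -0.48], "roll": 0},
    {"translation": [0, 0, 0], "roll": 0},
  ],
)

```text
clock: 42.5
tcp_pos: [0.5699, 0.3243, 0.0052]
tool_rot: [3.109, -0.442, -0.001]
ft_force: [1.0, -0.4, -0.2]
gripper_width: 0.0876
finger_force: 0.0
```

Request:
apply_moves(
  motion=[
    {"translation": [0, 0, 0], "roll": 0},
    {"translation": [0, 0, 0], "roll": 0},
    {"translation": [0, 0, 0], "roll": 0},
    {"translation": [0, 0, 0], "roll": 0},
    {"translation": [0, 0, 0], "roll": 0},
    {"translation": [0, 0, 0], "roll": 0},
  ],
  claw=0,
)

```text
clock: 43.25
tcp_pos: [0.5702, 0.3247, 0.006]
tool_rot: [-3.11, 0.442, -0.0]
ft_force: [-1.1, 0.2, 1.7]
gripper_width: 0.0457
finger_force: 30.0
```

Request:
apply_moves(
  motion=[
    {"translation": [0, 0, 0.8], "roll": 0},
    {"translation": [0, 0, 0.8], "roll": 0},
    {"translation": [0, 0, 0.8], "roll": 0},
    {"translation": [-0.1, -1, 0], "roll": 0.85},
    {"translation": [-0.1, -1, 0], "roll": 0.85},
    {"translation": [-0.1, -1, 0], "roll": 0.85},
    {"translation": [-0.1, -1, 0], "roll": 0},
    {"translation": [-0.1, -1, 0], "roll": 0},
    {"translation": [-0.1, -1, 0], "roll": 0},
    {"translation": [-0.1, -1, 0], "roll": 0},
    {"translation": [-0.1, -1, 0], "roll": 0},
    {"translation": [-0.1, -1, 0], "roll": 0},
  ],
)

```text
clock: 44.75
tcp_pos: [0.5475, 0.0979, 0.0659]
tool_rot: [-3.14, 0.094, -0.0]
ft_force: [0.4, -0.2, -0.0]
gripper_width: 0.0456
finger_force: 30.0
```

Request:
apply_moves(
  motion=[
    {"translation": [-0.1, -1, 0], "roll": 0},
    {"translation": [0, -1, 0], "roll": 0},
    {"translation": [0, -1, 0], "roll": 0},
    {"translation": [0, -1, 0], "roll": 0},
    {"translation": [0, -0.33, 0], "roll": 0},
    {"translation": [0, 0, -0.7], "roll": 0},
    {"translation": [0, 0, -0.7], "roll": 0},
    {"translation": [0, 0, -0.52], "roll": 0},
    {"translation": [0, 0, 0], "roll": 0},
  ],
)

```text
clock: 45.88
tcp_pos: [0.5445, -0.0088, 0.0169]
tool_rot: [3.139, -0.094, -0.003]
ft_force: [-0.3, 0.2, -0.4]
gripper_width: 0.0456
finger_force: 30.0
```

Request:
apply_moves(
  motion=[
    {"translation": [0, -0.5, 0], "roll": 0},
    {"translation": [0, -0.48, 0.04], "roll": 0},
    {"translation": [0, 0, 0], "roll": 0},
    {"translation": [0.5, -0.03, 0], "roll": 0},
    {"translation": [0.5, -0.03, 0], "roll": 0},
    {"translation": [0.5, -0.03, 0], "roll": 0},
    {"translation": [0.5, -0.03, 0], "roll": 0},
    {"translation": [0.08, 0, 0], "roll": 0},
    {"translation": [0, 0, 0], "roll": 0},
  ],
)

```text
clock: 47.0
tcp_pos: [0.597, -0.0362, 0.0186]
tool_rot: [3.14, -0.094, -0.001]
ft_force: [-0.9, 0.2, -0.5]
gripper_width: 0.0455
finger_force: 30.0
```

Request:
apply_moves(
  motion=[
    {"translation": [0, 0, 0.2], "roll": 0},
    {"translation": [-0.1, 0, 0.19], "roll": 0},
    {"translation": [-0.09, 0, 0.19], "roll": 0},
    {"translation": [-0.05, 0, 0.2], "roll": 0},
    {"translation": [-0.04, 0, 0.21], "roll": 0},
    {"translation": [0.01, 0, 0.21], "roll": 0},
    {"translation": [0.01, 0, 0.21], "roll": 0},
    {"translation": [0.06, 0, 0.2], "roll": 0},
    {"translation": [0.07, 0, 0.2], "roll": 0},
    {"translation": [0, 0, 0], "roll": 0},
  ],
)

```text
clock: 48.25
tcp_pos: [0.5937, -0.0363, 0.0644]
tool_rot: [3.14, -0.094, -0.001]
ft_force: [-3.7, -0.3, -1.6]
gripper_width: 0.0458
finger_force: 30.0
```

Request:
apply_moves(
  motion=[
    {"translation": [0.07, 0, 0.12], "roll": 0},
    {"translation": [0.07, 0, 0.12], "roll": 0},
    {"translation": [0.09, 0, 0.11], "roll": 0},
    {"translation": [0.09, 0, 0.11], "roll": 0},
    {"translation": [0.1, 0, 0.08], "roll": 0},
    {"translation": [0.12, 0, 0.06], "roll": 0},
    {"translation": [0, 0, 0], "roll": 0},
  ],
)

```text
clock: 49.12
tcp_pos: [0.6072, -0.0363, 0.0796]
tool_rot: [3.14, -0.094, -0.001]
ft_force: [-7.5, -0.5, 1.8]
gripper_width: 0.0456
finger_force: 30.0
```

Request:
apply_moves(
  motion=[
    {"translation": [-0.5, 0.03, 0], "roll": 0},
    {"translation": [-0.5, 0.03, 0], "roll": 0},
    {"translation": [-0.5, 0.03, 0], "roll": 0},
    {"translation": [0, 0, -0.6], "roll": 0},
    {"translation": [0, 0, -0.6], "roll": 0},
    {"translation": [0, 0, -0.3], "roll": 0},
    {"translation": [0, 0, -0.1], "roll": 0},
    {"translation": [0, 0, -0.1], "roll": 0},
    {"translation": [0, 0, -0.1], "roll": 0},
    {"translation": [0, 0, 0], "roll": 0},
  ],
)

```text
clock: 50.38
tcp_pos: [0.5737, -0.034, 0.0369]
tool_rot: [3.14, -0.091, 0.011]
ft_force: [2.3, -3.5, 14.4]
gripper_width: 0.0457
finger_force: 30.0
```

Request:
apply_moves(
  motion=[
    {"translation": [0.1, 0, -0.06], "roll": 0},
    {"translation": [0, 0, 0], "roll": 0},
  ],
)

```text
clock: 50.62
tcp_pos: [0.5765, -0.0342, 0.0357]
tool_rot: [3.14, -0.091, 0.011]
ft_force: [1.3, -4.1, 17.1]
gripper_width: 0.0453
finger_force: 30.0
```

Request:
apply_moves(
  motion=[
    {"translation": [0, 0, 0], "roll": 0},
    {"translation": [0, 0, 0], "roll": 0},
    {"translation": [0, 0, 0.2], "roll": 0},
    {"translation": [0, 0, 0.5], "roll": 0},
    {"translation": [0, 0, 1], "roll": 0},
    {"translation": [0, 0, 1], "roll": 0},
    {"translation": [-1, 0, 1], "roll": 0},
    {"translation": [-1, 0, 0], "roll": 0},
    {"translation": [-1, 0, 0], "roll": 0},
    {"translation": [-1, 0, 0], "roll": 0},
  ],
  claw=0.64,
)

```text
clock: 51.88
tcp_pos: [0.4718, -0.0339, 0.126]
tool_rot: [-3.14, 0.093, -0.002]
ft_force: [-0.0, 0.1, -0.3]
gripper_width: 0.0563
finger_force: 0.0
```

```bash
python3 sc.py 0.575 -0.034
```

```text
top expect [335.6 242.1] expected top centre [335.9 240.7]
side expect [326. 249.] expected top centre [326.2 240.3]
   blue [326.8 254.4 110.5] rect [15.4  9.7] 4
   tan [325.4 261.9  28.5] rect [18.4  7.2] 19
   tan [326.9 241.3 220.5] rect [15.7 18.8] 63
```

Request:
apply_moves(
  motion=[
    {"translation": [0.8, -0.04, 0], "roll": 0},
    {"translation": [0.8, 0, 0], "roll": 0},
    {"translation": [0.9, 0, -0.5], "roll": 0},
    {"translation": [0, 0, -0.9], "roll": 0},
    {"translation": [0, 0, -0.9], "roll": 0},
    {"translation": [0, 0, -0.9], "roll": 0},
    {"translation": [0, 0, -0.9], "roll": 0},
    {"translation": [0, 0, -0.7], "roll": 0},
    {"translation": [0, 0, 0], "roll": 0},
  ],
  claw=0,
)

```text
clock: 53.1
tcp_pos: [0.5347, -0.0351, 0.0043]
tool_rot: [3.139, -0.094, -0.003]
ft_force: [0.1, 0.4, 0.3]
gripper_width: 0.0002
finger_force: 0.0
```

Request:
apply_moves(
  motion=[
    {"translation": [0.3, -0.02, 0], "roll": 0},
    {"translation": [0.3, -0.02, 0], "roll": 0},
    {"translation": [0.3, -0.02, 0], "roll": 0},
    {"translation": [0.3, -0.02, 0], "roll": 0},
    {"translation": [0.3, -0.02, 0], "roll": 0},
    {"translation": [0.3, -0.02, 0], "roll": 0},
    {"translation": [0.3, -0.02, 0], "roll": 0},
    {"translation": [0.3, -0.02, 0], "roll": 0},
    {"translation": [0.3, -0.02, 0], "roll": 0},
    {"translation": [0.3, -0.02, 0], "roll": 0},
    {"translation": [0.3, -0.02, 0], "roll": 0},
    {"translation": [0, 0, 0], "roll": 0},
  ],
)

```text
clock: 54.6
tcp_pos: [0.6182, -0.0404, 0.005]
tool_rot: [-3.14, 0.094, -0.001]
ft_force: [-0.7, 0.2, 0.8]
gripper_width: 0.0004
finger_force: 0.0
```

Request:
apply_moves(
  motion=[
    {"translation": [-1, 0.06, 0], "roll": 0},
    {"translation": [-1, 0.06, 0], "roll": 0},
    {"translation": [-1, 0.06, 0], "roll": 0},
    {"translation": [0, 0, 1], "roll": 0},
    {"translation": [0, 0, 1], "roll": 0},
    {"translation": [0, 0, 1], "roll": 0},
    {"translation": [0, 0, 1], "roll": 0},
    {"translation": [0, 1, 0.5], "roll": 0},
    {"translation": [0, 1, 0], "roll": 0},
    {"translation": [0, 1, 0], "roll": 0},
    {"translation": [0, 1, 0], "roll": 0},
    {"translation": [0, 1, 0], "roll": 0},
  ],
  claw=1,
)

```text
clock: 56.1
tcp_pos: [0.5424, 0.09, 0.1178]
tool_rot: [-3.14, 0.094, -0.001]
ft_force: [-0.3, 0.1, 1.6]
gripper_width: 0.0878
finger_force: 0.0
```

```bash
python3 sc.py 0.65 -0.042
python3 - <<'E'
from h import *
T,S=report()
# B: tan ends around it in the top view and a fresh look
for n,c,p in(('top',T,(200,305)),('side',S,(383,372))):
    for b in blobs(c,(13,30,190),(26,140,255),15):
        if np.hypot(b[0]-p[0],b[1]-p[1])<28: print(n,'tan',np.round(b[:3],1),np.round(b[3][0],1),np.round(b[3][1],1),round(b[3][2]))
for b in blobs(T,(13,30,190),(26,125,255),60):
    if 310<b[0]<360 and 90<b[1]<240: print('lane',np.round(b[:3],1),onz(T,b[0],b[1],.054).round(3))
E
```

```text
top expect [338.7 212.4] expected top centre [339.1 210.3]
   tan [338.1 199.3 500.5] rect [34. 18.] 90
side expect [296.6 243.1] expected top centre [296.3 234.4]
   tan [311.4 250.7 967. ] rect [80.9 30. ] 27
top 542 104 524.5 z25: [ 0.934 -0.568  0.025] rect [36.  16.3] 88
side 384 371 298.5 z25: [0.41  0.286 0.025] rect [22.4 16.1] 43
side 88 356 1308.5 z25: [0.957 0.36  0.025] rect [62.8 30.1] 70
side 252 133 94.0 z25: [ 0.944 -0.615  0.025] rect [25.1  4.9] 6
top tan [209.4 307.9  18. ] [209.4 307.9] [2.8 9.4] 34
side tan [  391.8   348.6 32957.5] [363.1 354.4] [271.1 221.7] 85
lane [338.  199.2 501. ] [ 0.678 -0.039  0.054]
lane [343.  148.7 251. ] [ 0.806 -0.052  0.054]
lane [344.2 112.6 209.5] [ 0.899 -0.055  0.054]
```

Two new spools plus the shelved one are in the lane (discs at x = 0.65–0.70 and 0.806). Now spool B.

Request:
apply_moves(
  motion=[
    {"translation": [-0.45, 0.61, 0], "roll": 1},
    {"translation": [-0.45, 0.61, 0], "roll": 1},
    {"translation": [-0.45, 0.61, 0], "roll": 1},
    {"translation": [-0.45, 0.61, 0], "roll": 1},
    {"translation": [-0.45, 0.61, 0], "roll": 1},
    {"translation": [-0.45, 0.61, 0], "roll": 1},
    {"translation": [-0.45, 0.61, 0], "roll": 1},
    {"translation": [-0.45, 0.61, 0], "roll": 1},
    {"translation": [-0.45, 0.61, 0], "roll": 1},
    {"translation": [-0.45, 0.61, 0], "roll": 1},
    {"translation": [-0.46, 0.64, 0], "roll": 1},
    {"translation": [-0.46, 0.64, 0], "roll": 1},
  ],
)

```text
clock: 57.8
tcp_pos: [0.4068, 0.2733, 0.1176]
tool_rot: [-2.765, -1.492, -0.0]
ft_force: [0.2, 0.3, -0.7]
gripper_width: 0.0879
finger_force: 0.0
```

Run:
```python
from h import *
o=manip.observe(); print(o['tcp_pos'],o['tool_rot'],o['q'].round(2))
S=cam('side')
for b in blobs(S,amin=60): print(np.round(b[:3],1))
```

```text
[0.40678347 0.27325311 0.11764727] [-2.76485781e+00 -1.49155170e+00 -2.28919809e-04] [ 0.99  0.16 -0.54  0.   -0.87  1.57]
[384.2 371.4 309.5]
[  88.7  355.8 1343. ]
[252.  133.2  93. ]
```

Request:
apply_moves(
  motion=[
    {"translation": [0, 0.04, -1], "roll": 0.3},
    {"translation": [0, 0, -1], "roll": 0},
    {"translation": [0, 0, -1], "roll": 0},
    {"translation": [0, 0, -1], "roll": 0},
    {"translation": [0, 0, -0.46], "roll": 0},
    {"translation": [0, 0, 0], "roll": 0},
  ],
)

```text
clock: 58.6
tcp_pos: [0.4069, 0.2739, 0.0057]
tool_rot: [2.746, 1.524, -0.002]
ft_force: [-0.2, 0.3, -0.3]
gripper_width: 0.0879
finger_force: 0.0
```

Request:
apply_moves(
  motion=[
    {"translation": [0, 0, 0], "roll": 0},
    {"translation": [0, 0, 0], "roll": 0},
    {"translation": [0, 0, 0], "roll": 0},
    {"translation": [0, 0, 0], "roll": 0},
    {"translation": [0, 0, 0], "roll": 0},
    {"translation": [0, 0, 0], "roll": 0},
  ],
  claw=0,
)

```text
clock: 59.35
tcp_pos: [0.407, 0.2747, 0.0062]
tool_rot: [-2.746, -1.525, -0.0]
ft_force: [-1.2, -0.4, 2.3]
gripper_width: 0.0456
finger_force: 30.0
```

Request:
apply_moves(
  motion=[
    {"translation": [0, 0, 0.8], "roll": 0},
    {"translation": [0, 0, 0.8], "roll": 0},
    {"translation": [0, 0, 0.8], "roll": 0},
    {"translation": [0.42, -0.95, 0], "roll": -0.95},
    {"translation": [0.42, -0.95, 0], "roll": -0.95},
    {"translation": [0.42, -0.95, 0], "roll": -0.95},
    {"translation": [0.42, -0.95, 0], "roll": -0.95},
    {"translation": [0.42, -0.95, 0], "roll": -0.95},
    {"translation": [0.42, -0.95, 0], "roll": -0.95},
    {"translation": [0.42, -0.95, 0], "roll": -0.95},
    {"translation": [0.42, -0.95, 0], "roll": -0.95},
    {"translation": [0.42, -0.95, 0], "roll": -0.95},
  ],
)

```text
clock: 60.85
tcp_pos: [0.5015, 0.06, 0.0658]
tool_rot: [3.114, 0.415, -0.001]
ft_force: [0.5, 0.2, -0.3]
gripper_width: 0.0454
finger_force: 30.0
```

Request:
apply_moves(
  motion=[
    {"translation": [0.42, -0.95, 0], "roll": -0.95},
    {"translation": [0.42, -0.95, 0], "roll": -0.95},
    {"translation": [0.42, -0.95, 0], "roll": -0.95},
    {"translation": [0.42, -0.93, 0], "roll": -0.95},
    {"translation": [0, 0, 0], "roll": 0},
  ],
)

```text
clock: 61.48
tcp_pos: [0.5435, -0.0349, 0.0656]
tool_rot: [3.14, -0.105, -0.001]
ft_force: [-0.1, -0.1, -1.4]
gripper_width: 0.0456
finger_force: 30.0
```

Request:
apply_moves(
  motion=[
    {"translation": [0, 0.04, -0.7], "roll": 0},
    {"translation": [0, 0, -0.7], "roll": 0},
    {"translation": [0, 0, -0.5], "roll": 0},
    {"translation": [0, 0, 0], "roll": 0},
    {"translation": [0.5, -0.03, 0], "roll": 0},
    {"translation": [0.5, -0.03, 0], "roll": 0},
    {"translation": [0.5, -0.03, 0], "roll": 0},
    {"translation": [0.5, -0.03, 0], "roll": 0},
    {"translation": [0.13, 0, 0], "roll": 0},
    {"translation": [0, 0, 0], "roll": 0},
  ],
)

```text
clock: 62.72
tcp_pos: [0.5967, -0.0357, 0.0183]
tool_rot: [3.14, -0.101, -0.0]
ft_force: [0.4, 0.1, -0.7]
gripper_width: 0.0451
finger_force: 30.0
```

Request:
apply_moves(
  motion=[
    {"translation": [0, 0, 0.2], "roll": 0},
    {"translation": [-0.1, 0, 0.19], "roll": 0},
    {"translation": [-0.09, 0, 0.19], "roll": 0},
    {"translation": [-0.05, 0, 0.2], "roll": 0},
    {"translation": [-0.04, 0, 0.21], "roll": 0},
    {"translation": [0.01, 0, 0.21], "roll": 0},
    {"translation": [0.01, 0, 0.21], "roll": 0},
    {"translation": [0.06, 0, 0.2], "roll": 0},
    {"translation": [0.07, 0, 0.2], "roll": 0},
    {"translation": [0, 0, 0], "roll": 0},
  ],
)

```text
clock: 63.98
tcp_pos: [0.5931, -0.0358, 0.0641]
tool_rot: [3.14, -0.101, -0.001]
ft_force: [-4.7, 0.7, -2.8]
gripper_width: 0.045
finger_force: 30.0
```

Request:
apply_moves(
  motion=[
    {"translation": [0.07, 0, 0.12], "roll": 0},
    {"translation": [0.07, 0, 0.12], "roll": 0},
    {"translation": [0.09, 0, 0.11], "roll": 0},
    {"translation": [0.09, 0, 0.11], "roll": 0},
    {"translation": [0.1, 0, 0.08], "roll": 0},
    {"translation": [0.12, 0, 0.06], "roll": 0},
    {"translation": [0, 0, 0], "roll": 0},
  ],
)

```text
clock: 64.85
tcp_pos: [0.6067, -0.0359, 0.0793]
tool_rot: [3.14, -0.101, -0.001]
ft_force: [-7.5, -0.6, 1.0]
gripper_width: 0.0453
finger_force: 30.0
```

Request:
apply_moves(
  motion=[
    {"translation": [-0.5, 0.03, 0], "roll": 0},
    {"translation": [-0.5, 0.03, 0], "roll": 0},
    {"translation": [-0.5, 0.03, 0], "roll": 0},
    {"translation": [0, 0, -0.6], "roll": 0},
    {"translation": [0, 0, -0.6], "roll": 0},
    {"translation": [0, 0, -0.3], "roll": 0},
    {"translation": [0, 0, -0.1], "roll": 0},
    {"translation": [0, 0, -0.1], "roll": 0},
    {"translation": [0, 0, -0.1], "roll": 0},
    {"translation": [0, 0, 0], "roll": 0},
  ],
)

```text
clock: 66.1
tcp_pos: [0.5735, -0.0333, 0.0368]
tool_rot: [-3.14, 0.097, -0.011]
ft_force: [1.7, -1.6, 16.3]
gripper_width: 0.0452
finger_force: 30.0
```

Same readings as before; release, check, then push.

Request:
apply_moves(
  motion=[
    {"translation": [0.1, 0, -0.06], "roll": 0},
    {"translation": [0, 0, 0], "roll": 0},
  ],
)

```text
clock: 66.35
tcp_pos: [0.5765, -0.0333, 0.0356]
tool_rot: [-3.14, 0.097, -0.013]
ft_force: [1.8, -2.1, 16.3]
gripper_width: 0.0453
finger_force: 30.0
```

Request:
apply_moves(
  motion=[
    {"translation": [0, 0, 0], "roll": 0},
    {"translation": [0, 0, 0], "roll": 0},
    {"translation": [0, 0, 0.2], "roll": 0},
    {"translation": [0, 0, 0.5], "roll": 0},
    {"translation": [0, 0, 1], "roll": 0},
    {"translation": [0, 0, 1], "roll": 0},
    {"translation": [-1, 0, 1], "roll": 0},
    {"translation": [-1, 0, 0], "roll": 0},
    {"translation": [-1, 0, 0], "roll": 0},
    {"translation": [-1, 0, 0], "roll": 0},
  ],
  claw=0.64,
)

```text
clock: 67.6
tcp_pos: [0.4713, -0.0334, 0.1257]
tool_rot: [-3.14, 0.1, -0.002]
ft_force: [0.1, 0.7, 0.4]
gripper_width: 0.0564
finger_force: 0.0
```

```bash
python3 sc.py 0.575 -0.034
```

```text
top expect [335.6 242.1] expected top centre [335.9 240.7]
   tan [332.1 232.8  39.5] rect [ 4.7 15.2] 69
side expect [326. 249.] expected top centre [326.2 240.3]
   blue [325.1 255.3 111. ] rect [15.2  9.7] 4
   tan [323.9 262.5  25. ] rect [17.1  4.7] 7
   tan [325.5 242.1 222. ] rect [15. 19.] 90
```

Request:
apply_moves(
  motion=[
    {"translation": [0.8, -0.04, 0], "roll": 0},
    {"translation": [0.8, 0, 0], "roll": 0},
    {"translation": [0.9, 0, -0.5], "roll": 0},
    {"translation": [0, 0, -0.9], "roll": 0},
    {"translation": [0, 0, -0.9], "roll": 0},
    {"translation": [0, 0, -0.9], "roll": 0},
    {"translation": [0, 0, -0.9], "roll": 0},
    {"translation": [0, 0, -0.7], "roll": 0},
    {"translation": [0, 0, 0], "roll": 0},
  ],
  claw=0,
)

```text
clock: 68.82
tcp_pos: [0.5342, -0.0346, 0.004]
tool_rot: [3.139, -0.1, -0.003]
ft_force: [0.5, -0.3, 0.8]
gripper_width: 0.0005
finger_force: 0.0
```

Request:
apply_moves(
  motion=[
    {"translation": [0.3, -0.02, 0], "roll": 0},
    {"translation": [0.3, -0.02, 0], "roll": 0},
    {"translation": [0.3, -0.02, 0], "roll": 0},
    {"translation": [0.3, -0.02, 0], "roll": 0},
    {"translation": [0.3, -0.02, 0], "roll": 0},
    {"translation": [0.3, -0.02, 0], "roll": 0},
    {"translation": [0.3, -0.02, 0], "roll": 0},
    {"translation": [0.3, -0.02, 0], "roll": 0},
    {"translation": [0.3, -0.02, 0], "roll": 0},
    {"translation": [0.3, -0.02, 0], "roll": 0},
    {"translation": [0.3, -0.02, 0], "roll": 0},
    {"translation": [0, 0, 0], "roll": 0},
  ],
)

```text
clock: 70.32
tcp_pos: [0.6179, -0.0399, 0.0048]
tool_rot: [-3.14, 0.101, -0.002]
ft_force: [0.5, -0.9, -0.6]
gripper_width: 0.0004
finger_force: 0.0
```

Request:
apply_moves(
  motion=[
    {"translation": [-1, 0.06, 0], "roll": 0},
    {"translation": [-1, 0.06, 0], "roll": 0},
    {"translation": [-1, 0.06, 0], "roll": 0},
    {"translation": [0, 0, 1], "roll": 0},
    {"translation": [0, 0, 1], "roll": 0},
    {"translation": [0, 0, 1], "roll": 0},
    {"translation": [0, 0, 1], "roll": 0},
    {"translation": [0, 1, 0.5], "roll": 0},
    {"translation": [0, 1, 0], "roll": 0},
    {"translation": [0, 1, 0], "roll": 0},
    {"translation": [0, 1, 0], "roll": 0},
    {"translation": [0, 1, 0], "roll": 0},
  ],
  claw=1,
)

```text
clock: 71.82
tcp_pos: [0.5421, 0.0906, 0.1176]
tool_rot: [-3.139, 0.1, -0.002]
ft_force: [0.1, -1.1, 0.0]
gripper_width: 0.0878
finger_force: 0.0
```

Run:
```python
from h import *
T,S=report()
for b in blobs(T,(13,30,190),(26,125,255),60):
    if 310<b[0]<360 and 90<b[1]<240: print('lane',np.round(b[:3],1),onz(T,b[0],b[1],.054).round(3),b[3])
a=np.hstack([cv2.resize(T['color'][80:320,220:420],None,fx=2,fy=2,interpolation=2),cv2.resize(S['color'][170:410,180:360],None,fx=2,fy=2,interpolation=2)])
cv2.imwrite('pics/final.png',a[...,::-1])
```

```text
top 542 104 527.5 z25: [ 0.934 -0.568  0.025] rect [36.1 16.3] 88
side 88 356 1275.5 z25: [0.958 0.36  0.025] rect [62.8 29.2] 59
side 252 133 94.0 z25: [ 0.943 -0.615  0.025] rect [25.  5.] 6
lane [338.5 190.3 749.5] [ 0.7   -0.041  0.054] ((338.83270263671875, 189.7296905517578), (19.126419067382812, 53.47315979003906), 4.635463714599609)
lane [342.9 148.7 251.5] [ 0.806 -0.052  0.054] ((343.0, 149.0), (18.0, 18.0), 90.0)
lane [344.3 112.6 208. ] [ 0.899 -0.056  0.054] ((344.5, 120.0), (24.0, 33.0), 90.0)
```

View pics/final.png

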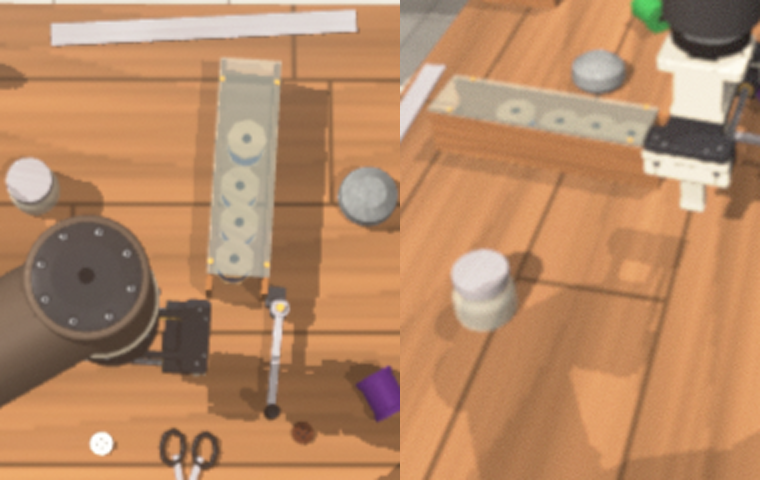

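All four spools stand in a row under the cover (top part: discs at (234,258), (239,222), (240,185), (246,138)), and the bar is open with its knob at (272,411). Grip the knob and swing the bar shut.

Request:
apply_moves(
  motion=[
    {"translation": [-0.44, -1, 0], "roll": 0},
    {"translation": [-0.44, -1, 0], "roll": 0},
    {"translation": [-0.44, -1, 0], "roll": 0},
    {"translation": [-0.44, -1, 0], "roll": 0},
    {"translation": [-0.44, -1, 0], "roll": 0},
    {"translation": [-0.44, -1, 0], "roll": 0},
    {"translation": [-0.44, -1, 0], "roll": 0},
    {"translation": [0, 0, 0], "roll": 0},
    {"translation": [0, 0, -1], "roll": 0},
    {"translation": [0, 0, -1], "roll": 0},
    {"translation": [0, 0, -1.0], "roll": 0},
    {"translation": [0, 0, 0], "roll": 0},
  ],
)

```text
clock: 73.42
tcp_pos: [0.4632, -0.0862, 0.0411]
tool_rot: [3.139, -0.102, -0.005]
ft_force: [0.3, 0.1, 0.2]
gripper_width: 0.0879
finger_force: 0.0
```

Request:
apply_moves(
  motion=[
    {"translation": [0, 0, 0], "roll": 0},
    {"translation": [0, 0, 0], "roll": 0},
    {"translation": [0, 0, 0], "roll": 0},
    {"translation": [0, 0, 0], "roll": 0},
    {"translation": [0, 0, 0], "roll": 0},
    {"translation": [0, 0, 0], "roll": 0},
    {"translation": [0, 0, 0], "roll": 0},
    {"translation": [0, 0, 0], "roll": 0},
    {"translation": [0, 0, 0], "roll": 0},
  ],
  claw=0,
)

```text
clock: 74.55
tcp_pos: [0.4648, -0.0854, 0.0422]
tool_rot: [-3.14, 0.101, 0.0]
ft_force: [-0.0, 0.7, -0.2]
gripper_width: 0.0175
finger_force: 30.0
```

Run:
```python
import numpy as np
p=np.array([.5945,-.0939])
A=np.radians(np.linspace(176,86.5,24));X=p+.13*np.c_[np.cos(A),np.sin(A)]
print(X[0],X[-1],(np.diff(X,axis=0)/.025).round(2).tolist())
```

```text
[ 0.46481667 -0.08483166] [0.60243631 0.03585752] [[0.04, 0.35], [0.06, 0.35], [0.08, 0.34], [0.11, 0.34], [0.13, 0.33], [0.15, 0.32], [0.17, 0.31], [0.19, 0.3], [0.21, 0.28], [0.23, 0.27], [0.25, 0.25], [0.27, 0.23], [0.28, 0.21], [0.29, 0.19], [0.31, 0.17], [0.32, 0.15], [0.33, 0.13], [0.34, 0.11], [0.34, 0.09], [0.35, 0.06], [0.35, 0.04], [0.35, 0.01], [0.35, -0.01]]
```

Request:
apply_moves(
  motion=[
    {"translation": [0.04, 0.35, 0], "roll": 0},
    {"translation": [0.06, 0.35, 0], "roll": 0},
    {"translation": [0.08, 0.34, 0], "roll": 0},
    {"translation": [0.11, 0.34, 0], "roll": 0},
    {"translation": [0.13, 0.33, 0], "roll": 0},
    {"translation": [0.15, 0.32, 0], "roll": 0},
    {"translation": [0.17, 0.31, 0], "roll": 0},
    {"translation": [0.19, 0.3, 0], "roll": 0},
    {"translation": [0.21, 0.28, 0], "roll": 0},
    {"translation": [0.23, 0.27, 0], "roll": 0},
    {"translation": [0.25, 0.25, 0], "roll": 0},
    {"translation": [0.27, 0.23, 0], "roll": 0},
  ],
)

```text
clock: 76.05
tcp_pos: [0.5124, 0.0067, 0.0422]
tool_rot: [3.14, -0.101, -0.001]
ft_force: [-2.2, -2.5, -3.7]
gripper_width: 0.0173
finger_force: 30.0
```

Request:
apply_moves(
  motion=[
    {"translation": [0.28, 0.21, 0], "roll": 0},
    {"translation": [0.29, 0.19, 0], "roll": 0},
    {"translation": [0.31, 0.17, 0], "roll": 0},
    {"translation": [0.32, 0.15, 0], "roll": 0},
    {"translation": [0.33, 0.13, 0], "roll": 0},
    {"translation": [0.34, 0.11, 0], "roll": 0},
    {"translation": [0.34, 0.09, 0], "roll": 0},
    {"translation": [0.35, 0.06, 0], "roll": 0},
    {"translation": [0.35, 0.04, 0], "roll": 0},
    {"translation": [0.35, 0.01, 0], "roll": 0},
    {"translation": [0.35, -0.01, 0], "roll": 0},
    {"translation": [0, 0, 0], "roll": 0},
  ],
)

```text
clock: 77.55
tcp_pos: [0.6036, 0.0355, 0.0423]
tool_rot: [-3.14, 0.1, -0.002]
ft_force: [-1.4, 0.5, -6.7]
gripper_width: 0.0173
finger_force: 30.0
```

Request:
apply_moves(
  motion=[
    {"translation": [0.15, 0, 0], "roll": 0},
    {"translation": [0.1, 0, 0], "roll": 0},
    {"translation": [0, 0, 0], "roll": 0},
  ],
)

```text
clock: 77.92
tcp_pos: [0.6069, 0.0353, 0.0422]
tool_rot: [3.14, -0.101, -0.005]
ft_force: [-9.2, 3.0, -1.9]
gripper_width: 0.0178
finger_force: 30.0
```

Request:
apply_moves(
  motion=[
    {"translation": [0, 0, 0], "roll": 0},
    {"translation": [0, 0, 0], "roll": 0},
    {"translation": [0, 0, 0], "roll": 0},
    {"translation": [0, 0, 0], "roll": 0},
    {"translation": [0, 0, 0.5], "roll": 0},
    {"translation": [0, 0, 1], "roll": 0},
    {"translation": [0, 0, 1], "roll": 0},
    {"translation": [0, 0, 1], "roll": 0},
    {"translation": [-1, 1, 0.5], "roll": 0},
    {"translation": [-1, 1, 0], "roll": 0},
    {"translation": [-1, 1, 0], "roll": 0},
    {"translation": [-1, 1, 0], "roll": 0},
  ],
  claw=0.7,
)

```text
clock: 79.42
tcp_pos: [0.5083, 0.1359, 0.1428]
tool_rot: [-3.139, 0.1, -0.002]
ft_force: [0.6, 1.3, -0.1]
gripper_width: 0.0616
finger_force: 0.0
```

Request:
apply_moves(
  motion=[
    {"translation": [-0.5, 1, 0], "roll": 0},
    {"translation": [-0.5, 1, 0], "roll": 0},
    {"translation": [-0.5, 1, 0], "roll": 0},
    {"translation": [0, 1, 0], "roll": 0},
    {"translation": [0, 0, 0], "roll": 0},
  ],
)

```text
clock: 80.05
tcp_pos: [0.4719, 0.2371, 0.1426]
tool_rot: [-3.139, 0.097, -0.002]
ft_force: [-0.1, 0.0, 0.1]
gripper_width: 0.0615
finger_force: 0.0
```

Run:
```python
from h import *
T=cam('top');S=cam('side')
for n,c in(('T',T),('S',S)):
    m=cv2.inRange(c['color'],(0,0,0),(75,60,60)); e=px(c,[.6026,.036,.06])
    k=[(M['m10']/M['m00'],M['m01']/M['m00'],M['m00']) for M in map(cv2.moments,cv2.findContours(m,0,1)[0]) if M['m00']>10]
    print(n,'shut expect',e.round(1),'6deg open',px(c,[.589,.036,.06]).round(1),[np.round(x,1) for x in k if np.hypot(x[0]-e[0],x[1]-e[1])<25])
for b in blobs(T,(13,30,190),(26,125,255),60):
    if 310<b[0]<360 and 90<b[1]<240: print('lane',np.round(b[:3],1),onz(T,b[0],b[1],.054).round(3))
```

```text
T shut expect [307.1 229. ] 6deg open [307.1 234.6] []
S shut expect [308.9 255.6] 6deg open [314.8 256.4] [array([309.5, 257.4,  61.5])]
lane [338.4 190.7 771. ] [ 0.699 -0.04   0.054]
lane [343.  148.7 252. ] [ 0.806 -0.052  0.054]
lane [344.3 112.6 208.5] [ 0.899 -0.056  0.054]
```

```bash
python3 -c "
from station import manip
print(manip.job_done())"
```

```text
the job is handed in; nothing more can be done
None
```

I handed the job in at about 80 s: the three tipped spools found on the bench now stand upright in the lane with the one already there, and the bar is swung shut against its stop. The camera check put the knob within about 1.5 mm of its shut position. The judge returned no verdict.

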